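# Load substrate carriers on the sloping stand and clamp them

### The job

Swing the red-knobbed hold-down arm of the loading stand fully open, then stack all the grey substrate carriers flat on its sloping shelf, one on top of the other, each centred and square on the shelf with its short end right against the blue backstop. Lay the orange pressure plate on top of the carriers in the same way, and swing the arm back over centre so that its foot presses on the orange plate; leave the other things on the bench alone.

Things in the scene. Friction and masses are not known exactly. Their poses are not given: they have to be found in the camera images.
- shelf: fixed sloping shelf, an aluminium strip 44 mm wide (flat things overhang it 8 mm a side), sloping down away from the robot at 0.35 rad. Origin: middle of the corner of shelf and backstop, 50 mm above the bench (fingers can hang beside the strip). x up the slope, y along the backstop, z square out of the shelf. Surface z = 0, from x = 0 up to two pivot cheeks at x = 116 mm, 78 mm high
- backstop_top (a point): middle of the top edge of the blue backstop, which stands square on the low end of the shelf: 6 mm thick, 60 mm wide, its face at shelf x = 0, its top 56 mm out of the shelf's surface
- clamp_arm (a joint): hold-down arm, turning about the shelf's y. 0 = down over the shelf on its stop (as at the start); grows as it swings up and over towards the robot; 2.7 = fully open. It weighs 0.3 kg and has no spring: below about 2.0 rad it falls to the shelf, past it open; the foot presses with 2 to 4 N. On the cover it stops near 0.26 rad (3 carriers), 0.39 (4), 0.52 (5)
- clamp_ball (a point): centre of the red ball, 26 mm in diameter, on a 40 mm stem square on the arm's free end: its handle. It runs on a circle of 101 mm radius about clamp_pivot, square to the shelf's y (at joint 0: 100 mm down-slope of the pivot and 11 mm farther out); pinched from above across the shelf's y, it need not turn with the arm, for it spins freely on its stem. The arm under it is 18 mm wide
- clamp_pivot (a point): point on the arm's pivot axis, in the middle of the arm; 130 mm up the slope and 75 mm out of the shelf's surface
- clamp_foot: black rubber foot ball, 16 mm in diameter, under the arm 75 mm from the pivot; origin at its centre. It presses on the middle of the topmost plate when the arm is down
- cover: orange pressure plate, 100 x 60 x 12 mm, both faces alike, loose on the bench; origin at its centre, x along its length, y across the 60 mm, z square to its faces. 0.16 kg
- carrier_1: grey substrate carrier, a flat plate 100 x 60 x 10 mm with two white ceramic substrates let in flush with each face, both faces alike, lying loose on the bench; origin at its centre, x along its length, y across the 60 mm, z square to its faces. 0.14 kg. Three to five of the carriers are there
- carrier_2: grey substrate carrier, a flat plate 100 x 60 x 10 mm with two white ceramic substrates let in flush with each face, both faces alike, lying loose on the bench; origin at its centre, x along its length, y across the 60 mm, z square to its faces. 0.14 kg. Three to five of the carriers are there
- carrier_3: grey substrate carrier, a flat plate 100 x 60 x 10 mm with two white ceramic substrates let in flush with each face, both faces alike, lying loose on the bench; origin at its centre, x along its length, y across the 60 mm, z square to its faces. 0.14 kg. Three to five of the carriers are there
- carrier_4: grey substrate carrier, a flat plate 100 x 60 x 10 mm with two white ceramic substrates let in flush with each face, both faces alike, lying loose on the bench; origin at its centre, x along its length, y across the 60 mm, z square to its faces. 0.14 kg. Three to five of the carriers are there
- carrier_5: grey substrate carrier, a flat plate 100 x 60 x 10 mm with two white ceramic substrates let in flush with each face, both faces alike, lying loose on the bench; origin at its centre, x along its length, y across the 60 mm, z square to its faces. 0.14 kg. Three to five of the carriers are there
- marker: white marker pen with a blue cap, 130 mm long; a bystander, to be left alone
- tape_roll: roll of amber tape, 70 mm across, 16 mm high; a bystander, to be left alone
- cutters: small cutters with red handles, 125 mm long; a bystander, to be left alone

How it is judged (in metres and radians):
On the way, in this order (a step that is already met when the one before it is completed fails the run):
1. the hold-down arm is swung open (joint above 2.2 rad) (value of joint clamp_arm above 2.2 rad), for 0.2 s.
2. all carriers lie stacked on the shelf against the backstop, the arm still open (x of carrier_1 in the frame of shelf between 0.045 and 0.055 m and y of carrier_1 in the frame of shelf between -0.012 and 0.012 m and z of carrier_1 in the frame of shelf between 0.002 and 0.05 m and angle between the z axis of each of carrier_1, carrier_2, carrier_3, carrier_4, carrier_5 and the z axis of shelf, either way round below 0.06 rad and angle between the x axis of each of carrier_1, carrier_2, carrier_3, carrier_4, carrier_5 and the x axis of shelf, either way round below 0.12 rad and x of carrier_2 in the frame of shelf between 0.045 and 0.055 m and y of carrier_2 in the frame of shelf between -0.012 and 0.012 m and z of carrier_2 in the frame of shelf between 0.002 and 0.05 m and x of carrier_3 in the frame of shelf between 0.045 and 0.055 m and y of carrier_3 in the frame of shelf between -0.012 and 0.012 m and z of carrier_3 in the frame of shelf between 0.002 and 0.05 m and x of carrier_4 in the frame of shelf between 0.045 and 0.055 m and y of carrier_4 in the frame of shelf between -0.012 and 0.012 m and z of carrier_4 in the frame of shelf between 0.002 and 0.05 m and x of carrier_5 in the frame of shelf between 0.045 and 0.055 m and y of carrier_5 in the frame of shelf between -0.012 and 0.012 m and z of carrier_5 in the frame of shelf between 0.002 and 0.05 m and value of joint clamp_arm above 2.2 rad), for 0.2 s.
3. the orange plate lies on the carriers against the backstop, the arm still open (all of step 2 and x of cover in the frame of shelf between 0.045 and 0.055 m and y of cover in the frame of shelf between -0.012 and 0.012 m and z of cover in the frame of shelf between 0.03 and 0.062 m and angle between the z axis of cover and the z axis of shelf, either way round below 0.06 rad and angle between the x axis of cover and the x axis of shelf, either way round below 0.12 rad), for 0.2 s.
At the end, for the whole second after the job is handed in: Every carrier present and the orange plate lie flat on the shelf's slope (within 0.06 rad), square (within 0.12 rad), centred within 12 mm and with their ends within 5 mm of the backstop, the orange plate on top, at rest; the arm is down and its foot presses on the orange plate with more than 1 N (x of carrier_1 in the frame of shelf between 0.045 and 0.055 m and y of carrier_1 in the frame of shelf between -0.012 and 0.012 m and z of carrier_1 in the frame of shelf between 0.002 and 0.05 m and angle between the z axis of each of carrier_1, carrier_2, carrier_3, carrier_4, carrier_5, cover and the z axis of shelf, either way round below 0.06 rad and angle between the x axis of each of carrier_1, carrier_2, carrier_3, carrier_4, carrier_5, cover and the x axis of shelf, either way round below 0.12 rad and x of carrier_2 in the frame of shelf between 0.045 and 0.055 m and y of carrier_2 in the frame of shelf between -0.012 and 0.012 m and z of carrier_2 in the frame of shelf between 0.002 and 0.05 m and x of carrier_3 in the frame of shelf between 0.045 and 0.055 m and y of carrier_3 in the frame of shelf between -0.012 and 0.012 m and z of carrier_3 in the frame of shelf between 0.002 and 0.05 m and x of carrier_4 in the frame of shelf between 0.045 and 0.055 m and y of carrier_4 in the frame of shelf between -0.012 and 0.012 m and z of carrier_4 in the frame of shelf between 0.002 and 0.05 m and x of carrier_5 in the frame of shelf between 0.045 and 0.055 m and y of carrier_5 in the frame of shelf between -0.012 and 0.012 m and z of carrier_5 in the frame of shelf between 0.002 and 0.05 m and x of cover in the frame of shelf between 0.045 and 0.055 m and y of cover in the frame of shelf between -0.012 and 0.012 m and z of cover in the frame of shelf between 0.03 and 0.062 m and linear speed of each of carrier_1, carrier_2, carrier_3, carrier_4, carrier_5, cover below 0.02 m/s and value of joint clamp_arm below 0.75 rad and contact force between clamp_foot and cover above 1 N); the robot touches nothing.
It fails at once if the marker is pushed away (more than 60 mm) (distance of marker from where it was at the start of the episode above 0.06 m).
It fails at once if the tape roll is pushed away (more than 60 mm) (distance of tape_roll from where it was at the start of the episode above 0.06 m).
It fails at once if the cutters is pushed away (more than 60 mm) (distance of cutters from where it was at the start of the episode above 0.06 m).
Of carrier_1, carrier_2, carrier_3, carrier_4, carrier_5 only 3 to 5 are there at a start; the rules pass over those that are not, and their reading is None.
At some moment in a run one of cover may be knocked a few centimetres aside while the robot is not near it.
Once in a run the grip may slacken for a moment while it holds something.
It also fails if it takes over 210 s, if anything falls off the work surface, if the arm or the gripper's body presses on something with over 40 N, if the wrist force passes 120 N, or if a joint passes its speed limit or range.

### The arm

A 6-joint arm with a two-finger parallel gripper is mounted at the origin on a cart in front of the work surface, level with it; the furniture and walls round the work are solid. World frame = base frame: x ahead of the robot, y to its left, z up, the work surface at z = 0. Lengths are in mm, angles in degrees, forces in N, time in s.
With the tool pointing down it reaches from about 350 to 775 mm from the base axis. Payload 7.3 kg.
Tool frame: the origin (TCP) lies on the centre line of the jaws, within the pads' length; the fingertips stand nose_length ahead of it and the grasp point (between the pads) lies 11 mm behind it (nose_length is the distance from the TCP to the fingertips, in mm); x points along the fingers, z is the direction in which the jaws open and shut, and the axes are right-handed (so a half turn about x gives the same grasp; the last joint's range is limited). The gripper opens to 92 mm and grips with 3 to 60 N. Pads are 19 mm wide; open, the fingers measure 130 mm over their backs; the gripper's body (75 mm by 190 mm) begins 47 mm behind the grasp point.
Start: joints at [-72.938, 19.595, 87.324, -0, 73.075, -8.365], TCP at [225.446, -474.154, 198.041] pointing down, gripper open.
Joint ranges: [-145.02, 145.02], [-44.19, 115.74], [2.07, 154.8], [-57.11, 237.11], [16.16, 152.29], [-177.93, 177.93]. Speed limits (degrees/s): [147.25, 147.25, 180, 180, 180, 180].

### API

Orientations are given as [roll, pitch, yaw] about the fixed x, y, z axes, in that order (R = Rz(yaw) Ry(pitch) Rx(roll)).
In Python, from workcell import * gives the robot as it stands.
- The arm moves only by the tool send_rows, never from a script. Its argument "plan" is text: rows parted by semicolons, each of 7 numbers parted by spaces: the shift along the tool's x, y, z in m, then the turn, a rotation vector about the tool's x, y, z in degrees, then the opening, from 0 (shut) to 1 (fully open). In form: x y z ax ay az hand; .... A call has exactly 8 rows; each row is the pose to reach, as a shift and turn from the pose commanded when the call began, along the tool's axes at that moment; what a row does not reach only later rows make up. A row lasts 1/12 s, in which the tool goes at most 41.7 mm and 7.16 degrees, less where a joint would pass 70% of its speed; a pose out of reach is approached as far as the arm can. A call with a gripper value outside its range is refused whole. The fingers move at their own pace and stop on an object; "force" is the grip in N (left out, the last holds). Time passes only in rows, so rows that repeat a pose let the fingers close, or fill a call up. It gives the time, the measured TCP pose, the force and the opening at its end, in the units of the state.
- get_obs(): the state, without advancing time (a new reading comes with each control period).
- camera(name): name is "side" or "top"; returns a dict with "frame" (384x512x3 uint8, red, green, blue), "range_z" (384x512 float32, mm along the optical axis (not along the pixel's ray), 0 where there is no reading), "fov_y" (degrees; the focal length in pixels is half the picture's height over the tangent of half this angle, whatever the lens; pixels are square), "cx", "cy" (the principal point, pixels), "extrinsics" (4x4, takes a point from camera to world coordinates). Camera axes: x right, y up, looking along -z (the intrinsics and any distortion apply to the point x, -y, -z); pixel columns grow to the right and rows downward; lengths in mm; the calibration is good to about 2 mm. A picture is of the moment at which its call begins.
- sign_off(): hands the job in, once; it reports no verdict.
Trained networks look in a picture, given as the dict that the camera call returned (one of the last four; its "shot" number tells which), for a name from the list of things; names that differ only in an ending like _2 or _b are one class to them, and where a whole thing is asked for, a point or a joint stands for the part that bears it (a point fixed in the world has none). Each returns a list of dicts, best first, with "p" (0 to 1); they miss things now and then, are a little off and sometimes report something else, mostly with a low value. They report only what shows in the picture. A call takes as long as a camera call.
- search_frame(picture, thing): "at" ([x, y, z] in mm, in the coordinates of the camera as it stood for that picture, good to about 4 mm: the middle of the surface that is visible of it).
The state is a dict: "clock": time; "qpos": joint angles; "joint_vel": joint speeds; "joint_torque": joint torques, N m; "eef_pos": TCP position; "eef_rot": TCP orientation; "wrist_force": force on the tool from outside, world axes, zero at the start; "moment": the same for the moment, N m; "width": finger opening in mm.
Only numpy, scipy, OpenCV 4.12 (cv2) and the standard library are available. Lean on these libraries where they do the work, as an engineer would, in place of code of your own. Each camera call takes 0.05 s, during which the arm holds its last target. There are 200 camera calls.

## Working session

There is one attempt and no reset: what is moved stays moved. The work goes in short steps, Python scripts to look and compute and a tool call to move; the robot and the scene stay as the last step left them, time stands still between calls to the robot, and variables do not carry over. Pictures are saved under pics/ and viewed, about 12 in all and at most 16, crops included, and the job is handed in when it is done.

Besides the shell and the picture viewer there is one more tool, called after "Request:" in YAML: its name, and indented under it one key for each argument. send_rows: Moves the arm, as the interface text tells. Its arguments: {"type":"object","properties":{"plan":{"type":"string"},"force":{"type":"number"}},"required":["plan"]}

```bash
ls; mkdir -p pics
cat > h.py <<'E'
from workcell import *
import numpy as np, cv2
from scipy.spatial.transform import Rotation as R
def K(c):
    h=c["frame"].shape[0]; f=h/2/np.tan(np.radians(c["fov_y"])/2); return f,c["cx"],c["cy"]
def cloud(c):
    f,cx,cy=K(c); z=c["range_z"].astype(float); v,u=np.mgrid[:z.shape[0],:z.shape[1]]
    P=np.stack([(u-cx)/f*z,-(v-cy)/f*z,-z],-1); E=np.array(c["extrinsics"]); W=P@E[:3,:3].T+E[:3,3]
    W[z<=0]=np.nan; return W
def w(c,p):
    E=np.array(c["extrinsics"]); return E[:3,:3]@np.array(p)+E[:3,3]
def px(c,P):
    E=np.array(c["extrinsics"]); q=E[:3,:3].T@(np.array(P)-E[:3,3]); f,cx,cy=K(c); return cx+f*q[0]/-q[2], cy-f*q[1]/-q[2]
def save(c,n): cv2.imwrite("pics/"+n,c["frame"][:,:,::-1])
E
python3 - <<'E'
from h import *
o=get_obs();print(o)
for n in("top","side"):
    c=camera(n);save(c,n+"0.png");print(n,[ (k,c[k]) for k in c if k not in("frame","range_z")])
    for t in("carrier_1","cover","clamp_ball","clamp_pivot","backstop_top","shelf","clamp_foot","marker","tape_roll","cutters"):
        try:
            for d in search_frame(c,t): 
                if d["p"]>.3: print(t,round(d["p"],2),w(c,d["at"]).round(0),np.round(px(c,w(c,d["at"]))))
        except Exception as e: print(t,e)
E
```

```text
pics
{'clock': 0.0, 'qpos': array([-7.29351728e+01,  1.96364121e+01,  8.73767854e+01,  7.54767011e-04,
        7.30745211e+01, -8.36615811e+00]), 'joint_vel': array([ 0.03162955, -0.15597989, -0.10019341, -0.05496784, -0.03899304,
        0.0860965 ]), 'joint_torque': array([-8.55246071e-04, -4.31249285e+01, -2.44217134e+01,  7.16789486e-02,
        5.60505164e-02, -1.33373201e-04]), 'eef_pos': array([ 225.33114707, -473.69067529,  197.34792813]), 'eef_rot': array([171.16243068,  89.91227842, 106.59319569]), 'wrist_force': array([ 0.98458218, -0.16056334, -0.35132419]), 'moment': array([ 0.02000469, -0.04346125,  0.01368598]), 'width': 91.92963910682184}
top [('fov_y', 49.05224789586539), ('cx', 257.76671615453455), ('cy', 186.48663517457322), ('extrinsics', array([[-8.78898037e-03,  9.84437482e-01, -1.75515235e-01,
         3.44523092e+02],
       [-9.99961295e-01, -8.72315442e-03,  1.14656725e-03,
         1.04468990e+00],
       [-4.02322718e-04,  1.75518518e-01,  9.84476047e-01,
         1.25459261e+03],
       [ 0.00000000e+00,  0.00000000e+00,  0.00000000e+00,
         1.000000
[... 810 characters left out ...]
    -3.19459064e+02],
       [ 5.59466665e-03,  7.55081871e-01,  6.55606641e-01,
         9.93428892e+02],
       [ 0.00000000e+00,  0.00000000e+00,  0.00000000e+00,
         1.00000000e+00]])), ('shot', 2)]
carrier_1 0.75 [ 444. -367.    5.] [352. 257.]
carrier_1 0.64 [445. 363.   5.] [148. 205.]
cover 0.88 [ 444. -211.    8.] [304. 244.]
clamp_ball 0.53 [611. -65. 142.] [277. 173.]
clamp_pivot 0.44 [611. -68. 140.] [278. 174.]
backstop_top 0.92 [592. -63. 107.] [274. 184.]
backstop_top 0.57 [ 744. -114.   17.] [297. 180.]
shelf 0.91 [594. -65. 108.] [275. 184.]
tape_roll 0.58 [ 743. -114.   16.] [297. 181.]
cutters 0.69 [323. 336.  10.] [137. 230.]
cutters 0.65 [449. 365.   7.] [148. 204.]
```

Run:
```python
import cv2,numpy as np
a=cv2.imread("pics/top0.png");b=cv2.imread("pics/side0.png")
# top crop 
c=np.vstack([cv2.resize(a[90:290,90:410],(800,500)) ])
cv2.imwrite("pics/t.png",c)
cv2.imwrite("pics/s.png",cv2.resize(b[120:300,100:400],(800,480)))
```

```text
(no output)
```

View pics/t.png

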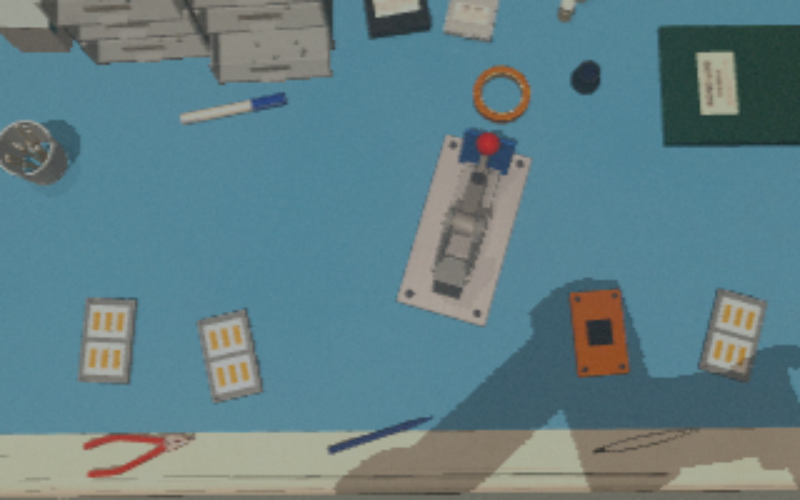

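View pics/s.png

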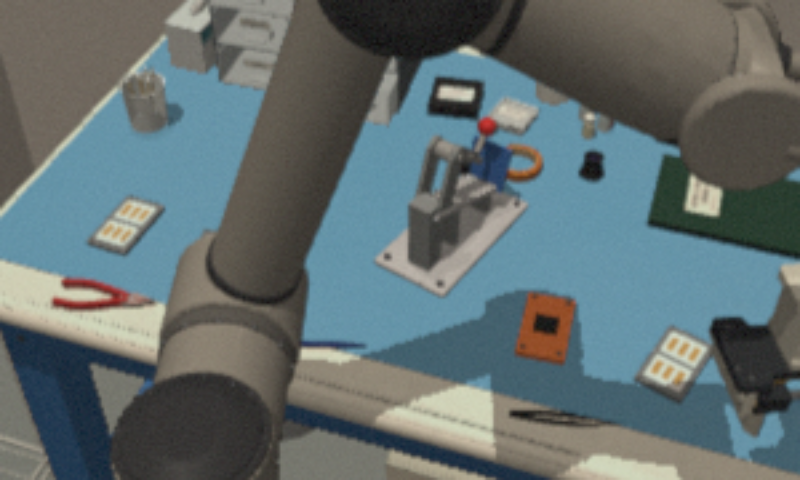

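The top view shows three carriers (crop px 108,340; 230,355; 733,335), the cover (600,333), and the stand with its red ball at (487,145). It shows no other carriers. The pens, tape and cutters are well away from them.

```bash
cat >> h.py <<'E'
def atz(c,uv,z):
    f,cx,cy=K(c);E=np.array(c["extrinsics"]);uv=np.atleast_2d(uv).astype(float)
    d=np.stack([(uv[:,0]-cx)/f,-(uv[:,1]-cy)/f,-np.ones(len(uv))],-1)@E[:3,:3].T
    return E[:3,3]+d*((z-E[2,3])/d[:,2])[:,None]
def plate(c,xy,z,r=90):
    """rect of non-blue-table blob near xy, at height z -> centre, long-axis yaw deg, size"""
    hsv=cv2.cvtColor(c["frame"],cv2.COLOR_RGB2HSV).astype(int)
    m=~((hsv[...,0]>85)&(hsv[...,0]<115)&(hsv[...,1]>70))
    u,v=px(c,[*xy,z]); 
    n,l,s,ce=cv2.connectedComponentsWithStats(m.astype(np.uint8))
    k=l[int(round(v)),int(round(u))]; vs,us=np.nonzero(l==k)
    P=atz(c,np.stack([us,vs],1),z)[:,:2].astype(np.float32)
    (x,y),(a,b),t=cv2.minAreaRect(P)
    if a<b:a,b,t=b,a,t+90
    q=cloud(c)[vs,us,2]
    return np.round([x,y,(t+90)%180-90,a,b,np.nanmedian(q),len(us)],1)
E
python3 - <<'E'
from h import *
t=camera("top");s=camera("side")
W=cloud(t);V=cloud(s)
for xy in((452,-365),(457,370),(431,227),(452,-212)):
    for c in (t,s):
        try: print(plate(c,xy,10))
        except Exception as e: print(e)
def near(W,xy,r): return np.hypot(W[...,0]-xy[0],W[...,1]-xy[1])<r
for c,X in((t,W),(s,V)):
    f=cv2.cvtColor(c["frame"],cv2.COLOR_RGB2HSV).astype(int)
    tab=near(X,(560,150),60); print("table z",np.nanmedian(X[tab][:,2]))
    red=near(X,(605,-63),80)&((f[...,0]<6)|(f[...,0]>174))&(f[...,1]>150)
    print("ball n",red.sum(),np.nanmedian(X[red],0), np.nanmax(X[red],0))
    vs,us=np.nonzero(red)
    for z in (150,): print(" center px",us.mean(),vs.mean(),[atz(c,[us.mean(),vs.mean()],zz)[0].round(1) for zz in(130,140,150,160)])
    blue=near(X,(605,-63),80)&(f[...,0]>105)&(f[...,0]<125)&(f[...,1]>120)&(X[...,2]>30)
    P=X[blue];print("blue",blue.sum(),np.nanmedian(P,0),np.nanpercentile(P[:,2],[5,50,95]))
    pl=near(X,(530,-30),140)&(f[...,1]<50)&(X[...,2]<30)&(X[...,2]>-5)&(f[...,2]>130)
    P=X[pl];print("plate",pl.sum(),cv2.minAreaRect(P[:,:2].astype(np.float32)),np.nanmedian(P[:,2]))
    st=near(X,(530,-30),140)&(X[...,2]>30)&(f[...,1]<60)
    P=X[st];m=np.nanmean(P,0);u,sv,vt=np.linalg.svd((P-m)[:,:2],full_matrices=False);print("stand grey",m,np.degrees(np.arctan2(vt[0,1],vt[0,0])))
E
```

```text
[ 451.2 -369.8  -17.1  100.7   60.7   12.1  702. ]
[ 1.46880e+03  2.23700e+02 -7.02000e+01  4.26310e+03  3.12090e+03
  1.95700e+02  1.66593e+05]
[452.1 371.   -3.2 100.   61.6  11.7 709. ]
[448.1 369.5  -2.6 105.   63.8   7.4 351. ]
[432.5 225.8  12.9 100.2  61.3  11.6 707. ]
[ 1.46880e+03  2.23700e+02 -7.02000e+01  4.26310e+03  3.12090e+03
  1.95700e+02  1.66593e+05]
[ 455.7 -210.9    4.3  102.    65.    13.5  753. ]
[ 451.8 -209.4    4.2  113.2   64.3    8.9  513. ]
table z 3.5728442845162363
ball n 53 [647.76763922 -74.44930262 153.25248388] [661.64671789 -63.90650074 161.07506306]
 center px 284.6981132075472 147.0188679245283 [array([655. , -75.6, 130. ]), array([652.3, -74.9, 140. ]), array([649.5, -74.2, 150. ]), array([646.8, -73.5, 160. ])]
blue 100 [658.81938027 -85.72371095  78.30858167] [ 54.69669743  78.30858167 105.07885969]
plate 1328 ((569.5503540039062, -50.42961883544922), (110.65203094482422, 187.0323486328125), 73.13306427001953) 11.777316115291114
stand grey [565.81445915 -48.55368663 114.8038415 ] 163.32210168984523
table z -2.235212969894974
ball n 27 [643.4774975  -75.49037405 146.61490145] [657.33250158 -66.46175967 153.86319475]
 center px 282.3703703703704 166.96296296296296 [array([664.1, -70.7, 130. ]), array([651.5, -73.6, 140. ]), array([638.9, -76.5, 150. ]), array([626.3, -79.3, 160. ])]
blue 140 [656.02333302 -84.58459147  74.9661386 ] [53.74856386 74.9661386  97.68619747]
plate 509 ((566.9723510742188, -44.748756408691406), (117.46526336669922, 184.49761962890625), 73.9071044921875) 7.301055872666325
stand grey [546.83868566 -48.45486912  99.62550441] 162.6322745060634
```

```bash
cat >> h.py <<'E'
YAW=np.radians(-16.8); O=np.array([650.8,-74.3,50.])
d=np.array([np.cos(YAW),np.sin(YAW),0]); sx=-np.cos(.35)*d+np.array([0,0,np.sin(.35)]); sz=np.sin(.35)*d+np.array([0,0,np.cos(.35)]); sy=np.cross(sz,sx)
S=np.stack([sx,sy,sz],1)
def sh(p): return O+S@np.array(p,float)
def ball(th):
    a=th+np.arctan2(11,100); r=np.hypot(100,11); return sh([130-r*np.cos(a),0,75+r*np.sin(a)])
DOWN=np.array([0,0,-1.])
def tool(a,j,R0=None):
    a=np.array(a,float)/np.linalg.norm(a); j=np.array(j,float); j-=a*(a@j); j/=np.linalg.norm(j)
    if R0 is not None and R0[:,2]@j<0: j=-j
    return np.stack([a,np.cross(j,a),j],1)
def now():
    o=get_obs(); return np.array(o["eef_pos"]),R.from_euler("xyz",o["eef_rot"],degrees=True).as_matrix(),o
def rel(p0,R0,g,Rt,behind=11):
    """row (m,deg) bringing grasp point to g with orientation Rt"""
    p=np.array(g)+behind*Rt[:,0]
    return np.r_[(R0.T@(p-p0))/1000, R.from_matrix(R0.T@Rt).as_rotvec(degrees=True)]
def pr(r,tag=""): print(tag,*[f"{v:.4f}" for v in r[:3]],*[f"{v:.2f}" for v in r[3:]])
E
python3 - <<'E'
import workcell;print([x for x in dir(workcell) if x[0]!='_'])
from h import *
p,R0,o=now();print(p,R0.round(3))
for t in range(0,28,3): print(t/10,ball(t/10).round(0))
Rt=tool(DOWN,sy,R0)
b=ball(0);print(b)
pr(rel(p,R0,b+[0,0,90],Rt))
E
```

```text
['PlanningError', 'camera', 'get_obs', 'nose_length', 'search_frame', 'sign_off']
[ 225.45187892 -474.15043539  198.02171572] [[ 0.     0.903  0.429]
 [-0.     0.429 -0.903]
 [-1.    -0.     0.   ]]
0.0 [652. -75. 141.]
0.3 [655. -75. 171.]
0.6 [649. -74. 200.]
0.9 [635. -69. 227.]
1.2 [614. -63. 247.]
1.5 [588. -55. 261.]
1.8 [560. -47. 266.]
2.1 [531. -38. 261.]
2.4 [505. -30. 249.]
2.7 [484. -24. 228.]
[652.05220268 -74.67806228 141.07298753]
 -0.0221 0.5568 -0.1776 42.23 0.00 -0.00
```

Request:
send_rows:
  plan: "-0.02 0.04 -0.013 4 0 0 1;-0.022 0.08 -0.026 8 0 0 1;-0.022 0.12 -0.038 12 0 0 1;-0.022 0.16 -0.051 16 0 0 1;-0.022 0.2 -0.064 20 0 0 1;-0.022 0.24 -0.077 24 0 0 1;-0.022 0.28 -0.089 28 0 0 1;-0.022 0.32 -0.102 32 0 0 1"
  force: 15

```text
clock: 1.87
eef_pos: [467.0, -247.6, 220.3]
eef_rot: [49.9, 90.0, -46.9]
wrist_force: [1.1, -2.0, 0.1]
width: 92.1
```

Run:
```python
from h import *
print(nose_length)
p,R0,o=now();print(p)
pr(rel(p,R0,ball(0)+[0,0,60],tool(DOWN,sy,R0)))
```

```text
8.0
[ 467.03760739 -247.62778154  220.26791503]
 0.0302 0.1633 -0.1936 10.03 0.02 -0.03
```

Request:
send_rows:
  plan: "0 0.027 -0.032 2 0 0 1;0 0.054 -0.064 4 0 0 1;0 0.082 -0.097 6 0 0 1;0.01 0.109 -0.129 8 0 0 1;0.02 0.136 -0.161 10 0 0 1;0.03 0.163 -0.194 10 0 0 1;0.03 0.163 -0.194 10 0 0 1;0.03 0.163 -0.194 10 0 0 1"

```text
clock: 2.53
eef_pos: [650.6, -72.5, 188.0]
eef_rot: [-92.2, 89.9, 161.4]
wrist_force: [-0.6, -0.5, 0.5]
width: 91.8
```

Run:
```python
from h import *
p,R0,o=now();print(p)
pr(rel(p,R0,ball(0),tool(DOWN,sy,R0)))
t=camera("top");s=camera("side")
a=cv2.resize(t["frame"][110:230,220:340],(480,480));b=cv2.resize(s["frame"][90:250,200:360],(480,480))
cv2.imwrite("pics/b1.png",cv2.resize(np.hstack([a,b])[:,:,::-1],(800,400)))
```

```text
[650.61979248 -72.53873889 187.95865398]
 0.0579 0.0021 0.0017 0.45 -0.01 0.15
```

View pics/b1.png

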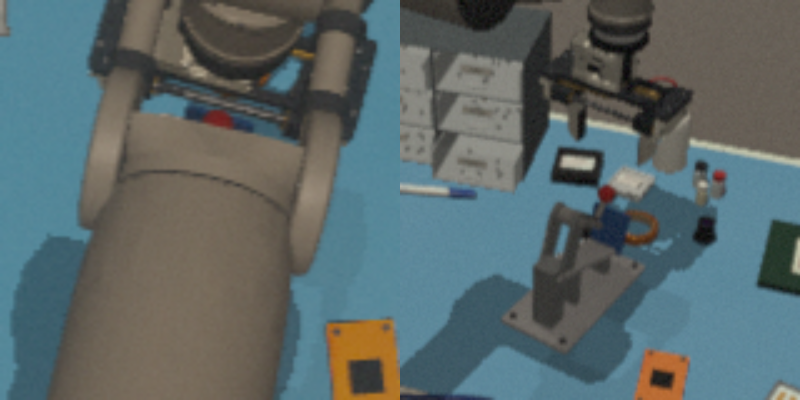

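The gripper is over the ball, with the jaws across it, so I'll go down and grip.

Request:
send_rows:
  plan: "0.02 0.002 0.002 0 0 0 1;0.04 0.002 0.002 0 0 0 1;0.057 0.002 0.002 0 0 0 1;0.057 0.002 0.002 0 0 0 1;0.057 0.002 0.002 0 0 0 0.1;0.057 0.002 0.002 0 0 0 0.1;0.057 0.002 0.002 0 0 0 0.1;0.057 0.002 0.002 0 0 0 0.1"
  force: 15

```text
clock: 3.3
eef_pos: [651.8, -78.2, 134.7]
eef_rot: [90.8, 89.8, -15.8]
wrist_force: [-0.1, -0.2, 0.7]
width: 70.0
```

Request:
send_rows:
  plan: "0 0 0 0 0 0 0.1;0 0 0 0 0 0 0.1;0 0 0 0 0 0 0.1;0 0 0 0 0 0 0.1;0 0 0 0 0 0 0.1;0 0 0 0 0 0 0.1;0 0 0 0 0 0 0.1;0 0 0 0 0 0 0.1"

```text
clock: 3.97
eef_pos: [651.2, -77.6, 133.0]
eef_rot: [-20.3, 90.0, -126.8]
wrist_force: [-0.1, 0.5, 0.5]
width: 16.4
```

Run:
```python
from h import *
p,R0,o=now();print(p,o["wrist_force"],o["width"])
g=p-11*R0[:,0]; print("grasp pt",g,ball(0))
off=g-ball(0)
N=24
for i in range(1,N+1):
    th=2.25*i/N; tilt=np.radians(40)*i/N
    a=np.cos(tilt)*DOWN+np.sin(tilt)*d
    pr(np.round(rel(p,R0,ball(th)+off*(1-i/N),tool(a,sy,R0)),4),f"{i} {th:.2f}")
```

```text
[651.22593037 -77.64413066 132.96144982] [-0.13038489  0.4800737   0.46782904] 16.371157584140818
grasp pt [651.22652829 -77.64333233 143.96144977] [652.05220268 -74.67806228 141.07298753]
1 0.09 -0.0091 0.0021 -0.0001 0.23 0.00 1.67
2 0.19 -0.0184 0.0034 -0.0002 0.23 -0.00 3.34
3 0.28 -0.0277 0.0038 -0.0004 0.23 -0.01 5.00
4 0.38 -0.0370 0.0033 -0.0005 0.23 -0.01 6.67
5 0.47 -0.0462 0.0019 -0.0006 0.23 -0.01 8.34
6 0.56 -0.0552 -0.0004 -0.0008 0.23 -0.02 10.00
7 0.66 -0.0640 -0.0035 -0.0009 0.23 -0.02 11.67
8 0.75 -0.0724 -0.0074 -0.0011 0.23 -0.02 13.34
9 0.84 -0.0803 -0.0120 -0.0012 0.23 -0.03 15.00
10 0.94 -0.0878 -0.0174 -0.0013 0.23 -0.03 16.67
11 1.03 -0.0947 -0.0235 -0.0015 0.23 -0.03 18.34
12 1.12 -0.1010 -0.0302 -0.0017 0.23 -0.04 20.00
13 1.22 -0.1066 -0.0375 -0.0018 0.23 -0.04 21.67
14 1.31 -0.1115 -0.0453 -0.0020 0.23 -0.04 23.34
15 1.41 -0.1156 -0.0535 -0.0021 0.23 -0.05 25.00
16 1.50 -0.1190 -0.0620 -0.0023 0.23 -0.05 26.67
17 1.59 -0.1215 -0.0708 -0.0025 0.23 -0.05 28.34
18 1.69 -0.1231 -0.0798 -0.0026 0.23 -0.06 30.00
19 1.78 -0.1239 -0.0890 -0.0028 0.23 -0.06 31.67
20 1.88 -0.1238 -0.0981 -0.0030 0.23 -0.06 33.34
21 1.97 -0.1228 -0.1072 -0.0031 0.23 -0.07 35.00
22 2.06 -0.1209 -0.1162 -0.0033 0.22 -0.07 36.67
23 2.16 -0.1182 -0.1250 -0.0034 0.22 -0.07 38.34
24 2.25 -0.1147 -0.1334 -0.0036 0.22 -0.08 40.00
```

Run:
```python
from h import *
s=camera("side");print(get_obs()["width"])
b=cv2.resize(s["frame"][110:220,220:340],(720,660))
cv2.imwrite("pics/b2.png",cv2.resize(b[:,:,::-1],(650,596)))
for c in(camera("top"),s):
  for t in("clamp_ball",):
    for q in search_frame(c,t)[:2]: print(q["p"],w(c,q["at"]))
```

```text
12.633306086760939
0.46 [608.78879731 -68.0000699  141.62361805]
```

View pics/b2.png

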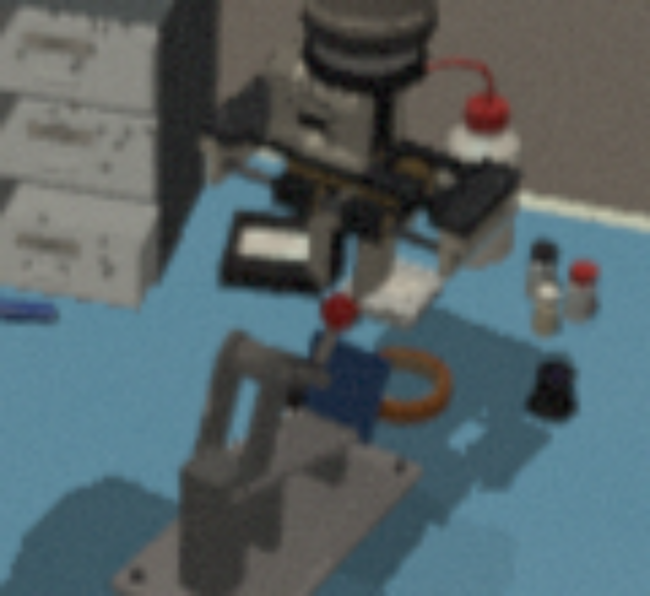

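Run:
```python
from h import *
for n in("side","top"):
    c=camera(n);W=cloud(c)
    hs=cv2.cvtColor(c["frame"],cv2.COLOR_RGB2HSV).astype(int)
    red=(hs[...,1]>140)&((hs[...,0]<8)|(hs[...,0]>172))&(np.hypot(W[...,0]-650,W[...,1]+75)<40)&(W[...,2]<170)
    print(n,"red",red.sum(),np.nanmedian(W[red],0))
    m=(hs[...,1]<70)&(np.hypot(W[...,0]-655,W[...,1]+75)<60)&(W[...,2]>105)&(W[...,2]<200)
    P=W[m]; o=np.argsort(P[:,2]); print(P[o][:25:2].round(0)); 
    if n=="side":
        vs,us=np.nonzero(m); 
        for v,u in ((160,288),(162,289),(155,289),(155,279),(167,282)): print(v,u,W[v,u].round(0))
p,R0,o=now();print(p,o["width"],px(camera("side"),p+8*R0[:,0]))
```

```text
side red 25 [643.70232613 -75.53007142 145.93482188]
[[614. -74. 105.]
 [598. -64. 106.]
 [600. -56. 108.]
 [605. -58. 109.]
 [604. -65. 111.]
 [611. -71. 112.]
 [626. -70. 113.]
 [630. -72. 116.]
 [631. -65. 117.]
 [602. -69. 118.]
 [607. -71. 119.]
 [611. -70. 120.]
 [628. -69. 121.]]
160 288 [632. -96. 190.]
162 289 [642. -98. 175.]
155 289 [636. -97. 208.]
155 279 [644. -61. 194.]
167 282 [641. -75. 147.]
top red 1 [656.60027881 -80.29760806 154.66448618]
[]
[651.22675153 -77.66493795 132.99873636] 9.06167447660784 (np.float64(283.23699832426917), np.float64(170.60173663621362))
```

Run:
```python
from h import *
c=camera("side");W=cloud(c)
for u in (278,289):
    for v in range(140,176,3): print(u,v,W[v,u].round(0),c["frame"][v,u])
p,R0,o=now();print(p,o["qpos"].round(1))
for z in(0,20,40,60): print(z,np.round(px(c,p+[0,0,z])))
i=cv2.resize(c["frame"][120:190,240:330],(720,560),interpolation=cv2.INTER_NEAREST)
cv2.imwrite("pics/b3.png",i[:,:,::-1])
```

```text
278 140 [631. -57. 262.] [24 19 13]
278 143 [635. -57. 248.] [42 37 27]
278 146 [621. -61. 246.] [43 33 28]
278 149 [618. -62. 236.] [48 45 37]
278 152 [648. -55. 202.] [77 71 65]
278 155 [647. -57. 191.] [86 84 75]
278 158 [647. -57. 178.] [79 76 67]
278 161 [836. -11.  19.] [50 49 44]
278 164 [836. -12.   4.] [43 61 69]
278 167 [823. -16.  -1.] [ 85 125 143]
278 170 [805. -21.  -2.] [ 76 115 134]
278 173 [671. -55.  93.] [37 44 54]
289 140 [636. -93. 267.] [36 37 37]
289 143 [618. -97. 268.] [18 22 25]
289 146 [622. -97. 254.] [53 45 37]
289 149 [ 614. -100.  248.] [34 23 25]
289 152 [ 606. -102.  242.] [43 42 28]
289 155 [639. -96. 206.] [69 67 61]
289 158 [635. -98. 196.] [78 74 67]
289 161 [639. -98. 181.] [88 84 78]
289 164 [837. -58.  15.] [166 164 155]
289 167 [822. -62.  11.] [117 113 107]
289 170 [823. -63.  -4.] [ 91 132 154]
289 173 [796. -69.   2.] [ 67  97 110]
[651.20990368 -77.67456295 133.00438583] [-13.5  36.3  69.9  -0.   73.7  93.1]
0 [283. 169.]
20 [284. 164.]
40 [284. 160.]
60 [284. 155.]
```

View pics/b3.png

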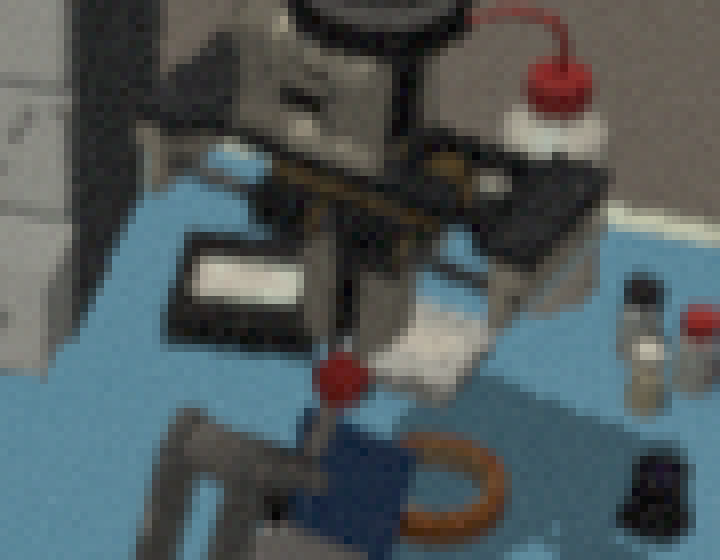

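The fingers shut above the ball. The picture and depth put the fingertips about 30 mm above the ball centre (z≈172), although the stated nose length puts them at z≈125. I'll reopen, go lower in steps and check by eye and touch.

Run:
```python
from h import *
p,R0,o=now()
pr(rel(p,R0,ball(0),tool(DOWN,sy,R0),35))
pr(rel(p,R0,ball(0),tool(DOWN,sy,R0),55))
```

```text
0.0269 -0.0000 -0.0031 0.23 0.01 0.00
 0.0469 -0.0000 -0.0031 0.23 0.01 0.00
```

Request:
send_rows:
  plan: "0 0 0 0 0 0 0.8;0 0 0 0 0 0 0.8;0 0 0 0 0 0 0.8;0 0 0 0 0 0 0.8;0 0 0 0 0 0 0.8;0 0 0 0 0 0 0.8;0 0 0 0 0 0 0.8;0 0 0 0 0 0 0.8"

```text
clock: 5.03
eef_pos: [651.2, -77.7, 133.0]
eef_rot: [28.0, 90.0, -78.6]
wrist_force: [1.0, 0.2, 0.7]
width: 57.4
```

Request:
send_rows:
  plan: "0 0 -0.003 0 0 0 0.8;0.005 0 -0.003 0 0 0 0.8;0.01 0 -0.003 0 0 0 0.8;0.015 0 -0.003 0 0 0 0.8;0.02 0 -0.003 0 0 0 0.8;0.025 0 -0.003 0 0 0 0.8;0.03 0 -0.003 0 0 0 0.8;0.03 0 -0.003 0 0 0 0.8"

```text
clock: 5.7
eef_pos: [651.3, -74.7, 101.5]
eef_rot: [-84.7, 89.9, 168.7]
wrist_force: [-1.1, -0.4, -0.6]
width: 73.4
```

Run:
```python
from h import *
c=camera("side");W=cloud(c)
p,R0,o=now();print(p,o["width"],o["wrist_force"])
i=cv2.resize(c["frame"][120:190,240:330],(720,560),interpolation=cv2.INTER_NEAREST)
cv2.imwrite("pics/b4.png",i[:,:,::-1])
```

```text
[651.62091786 -74.74485273 102.11500294] 73.1662469021955 [-0.04445079 -0.0650238  -1.07792188]
```

View pics/b4.png

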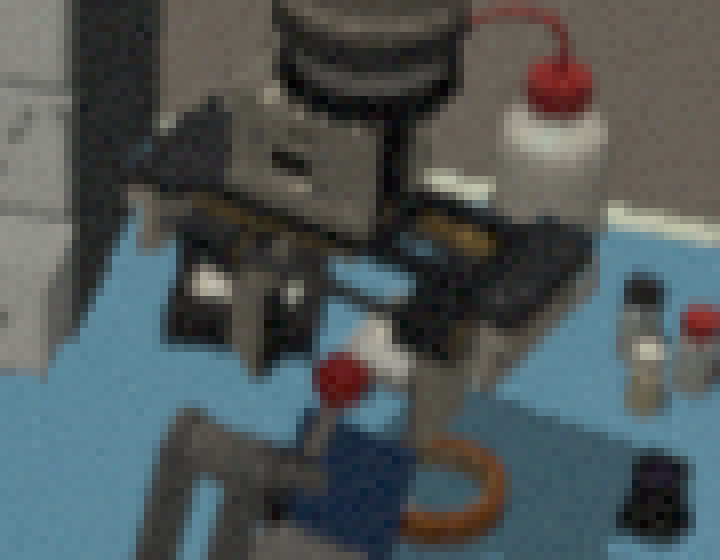

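The tips are now at row ~171, about z 123. That makes the fingertips sit ~20 mm behind the reported TCP rather than 8 mm ahead, and the ball is between them. Closing.

Request:
send_rows:
  plan: "0.002 0 0 0 0 0 0.1;0.002 0 0 0 0 0 0.1;0.002 0 0 0 0 0 0.1;0.002 0 0 0 0 0 0.1;0.002 0 0 0 0 0 0.1;0.002 0 0 0 0 0 0.1;0.002 0 0 0 0 0 0.1;0.002 0 0 0 0 0 0.1"
  force: 15

```text
clock: 6.42
eef_pos: [652.4, -73.9, 101.1]
eef_rot: [169.9, 89.9, 63.3]
wrist_force: [3.8, 9.7, -0.5]
width: 24.8
```

Request:
send_rows:
  plan: "0 0 0 0 0 0 0.1;0 0 0 0 0 0 0.1;0 0 0 0 0 0 0.1;0 0 0 0 0 0 0.1;0 0 0 0 0 0 0.1;0 0 0 0 0 0 0.1;0 0 0 0 0 0 0.1;0 0 0 0 0 0 0.1"

```text
clock: 7.08
eef_pos: [652.4, -73.8, 101.1]
eef_rot: [160.8, 89.9, 54.3]
wrist_force: [2.2, 5.7, -0.2]
width: 24.3
```

```bash
sed -i 's/behind=11/behind=39.5/' h.py
python3 - <<'E'
from h import *
p,R0,o=now();print(p,o["wrist_force"],o["width"])
g=p-39.5*R0[:,0]; print("grasp pt",g,ball(0))
off=g-ball(0)
N=16
for i in range(1,N+1):
    th=2.3*i/N; tilt=np.radians(40)*i/N
    a=np.cos(tilt)*DOWN+np.sin(tilt)*d
    pr(np.round(rel(p,R0,ball(th)+off*(1-i/N),tool(a,sy,R0)),4),f"{i} {th:.2f}")
E
```

```text
[652.43897728 -73.82707357 101.1228966 ] [ 2.17755402  5.68632724 -0.19254817] 24.325476781550037
grasp pt [652.40729424 -73.87109856 140.62285936] [652.05220268 -74.67806228 141.07298753]
1 0.14 -0.0143 0.0041 0.0001 0.25 -0.08 2.47
2 0.29 -0.0289 0.0062 0.0001 0.24 -0.09 4.97
3 0.43 -0.0435 0.0062 0.0002 0.24 -0.09 7.47
4 0.57 -0.0577 0.0042 0.0002 0.24 -0.10 9.97
5 0.72 -0.0713 0.0001 0.0002 0.24 -0.10 12.47
6 0.86 -0.0841 -0.0057 0.0002 0.24 -0.11 14.97
7 1.01 -0.0957 -0.0133 0.0003 0.23 -0.11 17.47
8 1.15 -0.1060 -0.0224 0.0003 0.23 -0.12 19.97
9 1.29 -0.1147 -0.0329 0.0003 0.23 -0.12 22.47
10 1.44 -0.1216 -0.0443 0.0002 0.23 -0.13 24.97
11 1.58 -0.1267 -0.0566 0.0002 0.22 -0.13 27.47
12 1.72 -0.1298 -0.0693 0.0002 0.22 -0.14 29.97
13 1.87 -0.1310 -0.0823 0.0002 0.22 -0.14 32.47
14 2.01 -0.1301 -0.0952 0.0002 0.22 -0.15 34.97
15 2.16 -0.1273 -0.1078 0.0002 0.21 -0.15 37.47
16 2.30 -0.1225 -0.1196 0.0003 0.21 -0.16 39.97
```

Request:
send_rows:
  plan: "-0.007 0.002 0 0 0 1.2 0.1;-0.0143 0.004 0 0 0 2.5 0.1;-0.0289 0.006 0 0 0 5 0.1;-0.0435 0.006 0 0 0 7.5 0.1;-0.0577 0.004 0 0 0 10 0.1;-0.0713 0 0 0 0 12.5 0.1;-0.084 -0.0057 0 0 0 15 0.1;-0.0957 -0.0133 0 0 0 17.5 0.1"

```text
clock: 7.75
eef_pos: [639.5, -69.9, 197.2]
eef_rot: [90.3, 72.4, -16.3]
wrist_force: [2.6, 6.1, -2.0]
width: 24.7
```

Run:
```python
from h import *
p,R0,o=now();print(p,o["wrist_force"],o["width"])
g=p-39.5*R0[:,0]
ths=np.linspace(0,2.6,261);i=np.argmin([np.linalg.norm(g-ball(t)) for t in ths]);th0=ths[i]
print("grasp pt",g,th0,ball(th0))
for i in range(1,9):
    th=th0+(2.4-th0)*i/8; tilt=np.radians(40)*th/2.3
    a=np.cos(tilt)*DOWN+np.sin(tilt)*d
    pr(np.round(rel(p,R0,ball(th),tool(a,sy,R0)),4),f"{i} {th:.2f}")
```

```text
[639.51307283 -69.88645682 197.18051945] [ 2.56317274  6.10490847 -1.9760704 ] 24.65025255065469
grasp pt [628.02789708 -66.53519124 234.82503773] 1.01 [627.68439173 -67.3209864  235.03126818]
1 1.18 -0.0152 -0.0071 0.0009 0.22 -0.17 2.96
2 1.36 -0.0284 -0.0166 0.0008 0.21 -0.17 5.98
3 1.53 -0.0396 -0.0281 0.0007 0.21 -0.18 9.00
4 1.71 -0.0484 -0.0414 0.0007 0.20 -0.18 12.02
5 1.88 -0.0545 -0.0559 0.0006 0.20 -0.19 15.04
6 2.05 -0.0577 -0.0712 0.0005 0.19 -0.19 18.06
7 2.23 -0.0581 -0.0867 0.0005 0.19 -0.20 21.09
8 2.40 -0.0555 -0.1019 0.0004 0.18 -0.21 24.11
```

Request:
send_rows:
  plan: "-0.0152 -0.0071 0 0 0 3 0.1;-0.0284 -0.0166 0 0 0 6 0.1;-0.0396 -0.0281 0 0 0 9 0.1;-0.0484 -0.0414 0 0 0 12 0.1;-0.0545 -0.0559 0 0 0 15 0.1;-0.0577 -0.0712 0 0 0 18 0.1;-0.0581 -0.0867 0 0 0 21 0.1;-0.0555 -0.102 0 0 0 24 0.1"

```text
clock: 8.42
eef_pos: [527.9, -36.4, 219.0]
eef_rot: [90.0, 48.8, -16.5]
wrist_force: [47.8, 16.1, 9.1]
width: 24.3
```

Run:
```python
from h import *
p,R0,o=now();print(p,o["wrist_force"],o["width"])
g=p-39.5*R0[:,0]
ths=np.linspace(0,2.8,281);i=np.argmin([np.linalg.norm(g-ball(t)) for t in ths]);print("grasp",g,ths[i],ball(ths[i]))
c=camera("side")
i=cv2.resize(c["frame"][100:220,200:340],(700,600))
cv2.imwrite("pics/b5.png",i[:,:,::-1])
```

```text
[527.93352908 -36.35488331 218.972845  ] [47.81429168 16.1189777   9.10125706] 24.332188484440245
grasp [502.98634201 -28.94435493 248.68768854] 2.42 [503.43849226 -29.80893773 247.56008275]
```

View pics/b5.png

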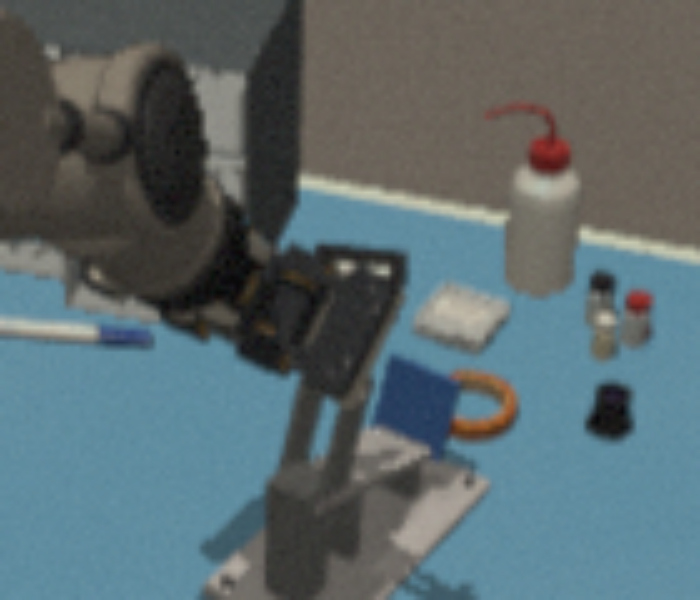

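The stand is open (θ≈2.4), but the force is high, so I'll release and back away.

Request:
send_rows:
  plan: "0 0.003 0 0 0 -1 0.5;0 0.003 0 0 0 -1 0.5;0 0.003 0 0 0 -1 0.5;0 0.003 0 0 0 -1 0.5;0 0.003 0 0 0 -1 0.6;-0.005 0.003 0 0 0 -1 0.6;-0.01 0.003 0 0 0 -1 0.6;-0.02 0.003 0 0 0 -1 0.6"

```text
clock: 9.13
eef_pos: [519.1, -35.1, 237.4]
eef_rot: [89.9, 49.7, -16.7]
wrist_force: [-0.2, -0.6, -0.1]
width: 54.8
```

Request:
send_rows:
  plan: "-0.01 0 0 0 0 0 0.6;-0.02 0 0 0 0 0 0.6;-0.03 0 0 0 0 0 0.6;-0.045 0 0 0 0 0 0.6;-0.06 0 0 0 0 0 1;-0.075 0 0 0 0 0 1;-0.09 0 0 0 0 0 1;-0.1 0 0 0 0 0 1"

```text
clock: 9.8
eef_pos: [456.6, -15.9, 315.9]
eef_rot: [90.0, 49.5, -16.6]
wrist_force: [0.6, 0.1, -0.6]
width: 76.8
```

Run:
```python
from h import *
p,R0,o=now();print(p,o["wrist_force"],o["width"],o["qpos"])
# carriers & clamp from top/side
c=camera("side")
i=cv2.resize(c["frame"][100:220,200:340],(700,600))
cv2.imwrite("pics/b6.png",i[:,:,::-1])
c=camera("top")
for xy in((452,-365),(457,370),(431,227),(452,-212)):
    try: print(plate(c,xy,10))
    except Exception as e: print(e)
```

```text
[456.62043929 -15.94508754 315.86749183] [ 0.59584443  0.09158186 -0.60348774] 76.75011462678754 [ -6.74714439 -14.26674473 117.77626918 -10.68000065  36.90027494
 106.08557291]
[ 451.3 -369.9  -17.1  100.9   60.7   12.1  702. ]
[452.  371.   -3.2  99.9  61.6  11.5 708. ]
[432.4 225.6  12.3 100.3  61.4  11.5 708. ]
[ 455.8 -211.1    4.1  102.2   64.7   13.5  751. ]
```

View pics/b6.png

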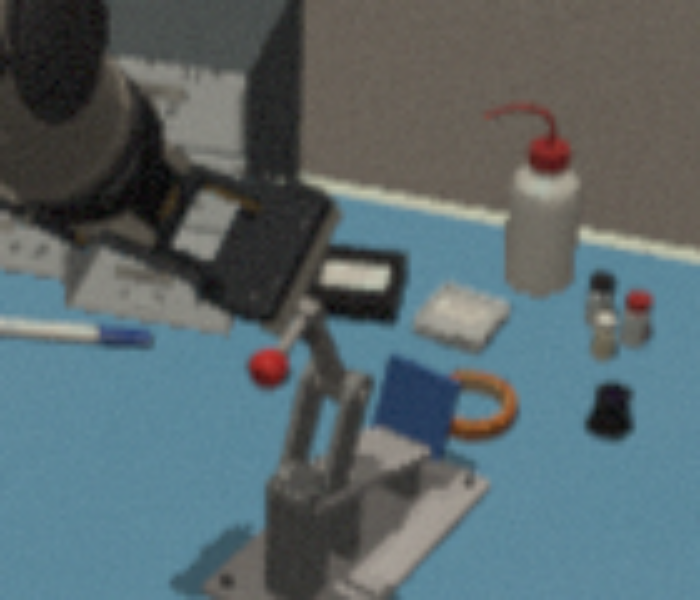

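The arm is fully open: ball at (268,367) on the robot's side, shelf free. Now the carriers, starting with a chunked row planner.

```bash
cat >> h.py <<'E'
from scipy.spatial.transform import Slerp
GB=15.5   # grasp point behind plate centre along tool axis
def chain(wps,v=33.,wv=6.0):
    """wps: (plate centre or point c, Rt, hand, minrows); prints calls of 8 rows. Pose tracked: point GB ahead of grasp point"""
    p,R0,o=now(); k=39.5-GB
    rows=[];q=p-k*R0[:,0];Rc=R0
    for c,Rt,h,n in wps:
        c=np.array(c,float); ang=np.degrees(R.from_matrix(Rc.T@Rt).magnitude())
        n=int(max(n,np.ceil(np.linalg.norm(c-q)/v),np.ceil(ang/wv),1))
        sl=Slerp([0,1],R.from_matrix(np.stack([Rc,Rt])))
        for i in range(1,n+1):
            Ri=sl(i/n).as_matrix(); rows.append((q+(c-q)*i/n+k*Ri[:,0],Ri,h))
        q,Rc=c,Rt
    while len(rows)%8: rows.append(rows[-1])
    P0,B=p,R0
    for i in range(0,len(rows),8):
        out=[]
        for P,Ri,h in rows[i:i+8]:
            x=B.T@(P-P0)/1000; r=R.from_matrix(B.T@Ri).as_rotvec(degrees=True)
            out.append(" ".join(f"{a:.4g}" for a in [*(np.round(x,3)+0.),*(np.round(r,1)+0.),h]))
        print(";".join(out)); P0,B=rows[i+7][:2]
def jaw(yawdeg): t=np.radians(yawdeg+90); return [np.cos(t),np.sin(t),0]
E
python3 - <<'E'
from h import *
p,R0,o=now();print(R0.round(2),sy)
Rt=tool(DOWN,jaw(12.5),R0)
chain([([440,120,200],Rt,1,1),([432.4,225.7,60],Rt,1,1),([432.4,225.7,8],Rt,1,4),([432.4,225.7,8],Rt,1,2)])
E
```

```text
[[ 0.62  0.73 -0.29]
 [-0.19 -0.22 -0.96]
 [-0.76  0.65  0.  ]] [-2.89031797e-01 -9.57319498e-01  1.38777878e-17]
0.008 -0.015 -0.014 -3.1 1.1 -4.4 1;0.017 -0.03 -0.029 -6.2 2.3 -8.8 1;0.025 -0.045 -0.043 -9.3 3.4 -13.2 1;0.033 -0.06 -0.057 -12.4 4.6 -17.7 1;0.041 -0.075 -0.071 -15.5 5.7 -22.1 1;0.048 -0.089 -0.085 -18.6 6.9 -26.5 1;0.056 -0.104 -0.098 -21.7 8 -30.9 1;0.063 -0.119 -0.112 -24.7 9.2 -35.3 1
0.015 -0.001 -0.015 -3.1 1.1 -4.4 1;0.038 -0.001 -0.033 -3.1 1.1 -4.4 1;0.061 -0.001 -0.051 -3.1 1.1 -4.4 1;0.084 -0.001 -0.069 -3.1 1.1 -4.4 1;0.107 -0.002 -0.087 -3.1 1.1 -4.4 1;0.13 -0.002 -0.105 -3.1 1.1 -4.4 1;0.153 -0.002 -0.123 -3.1 1.1 -4.4 1;0.166 -0.003 -0.123 -3.1 1.1 -4.4 1
0.013 0 0 0 0 0 1;0.026 0 0 0 0 0 1;0.039 0 0 0 0 0 1;0.039 0 0 0 0 0 1;0.039 0 0 0 0 0 1;0.039 0 0 0 0 0 1;0.039 0 0 0 0 0 1;0.039 0 0 0 0 0 1
```

Request:
send_rows:
  plan: "0.008 -0.015 -0.014 -3.1 1.1 -4.4 1;0.017 -0.03 -0.029 -6.2 2.3 -8.8 1;0.025 -0.045 -0.043 -9.3 3.4 -13.2 1;0.033 -0.06 -0.057 -12.4 4.6 -17.7 1;0.041 -0.075 -0.071 -15.5 5.7 -22.1 1;0.048 -0.089 -0.085 -18.6 6.9 -26.5 1;0.056 -0.104 -0.098 -21.7 8 -30.9 1;0.063 -0.119 -0.112 -24.7 9.2 -35.3 1"

```text
clock: 10.57
eef_pos: [441.7, 105.7, 187.9]
eef_rot: [77.9, 85.9, -2.6]
wrist_force: [0.6, -0.1, 0.4]
width: 91.9
```

Request:
send_rows:
  plan: "0.015 -0.001 -0.015 -3.1 1.1 -4.4 1;0.038 -0.001 -0.033 -3.1 1.1 -4.4 1;0.061 -0.001 -0.051 -3.1 1.1 -4.4 1;0.084 -0.001 -0.069 -3.1 1.1 -4.4 1;0.107 -0.002 -0.087 -3.1 1.1 -4.4 1;0.13 -0.002 -0.105 -3.1 1.1 -4.4 1;0.153 -0.002 -0.123 -3.1 1.1 -4.4 1;0.153 -0.002 -0.123 -3.1 1.1 -4.4 1"

```text
clock: 11.23
eef_pos: [428.3, 226.8, 29.9]
eef_rot: [-97.0, 89.4, -174.4]
wrist_force: [-1.1, -0.2, 0.9]
width: 91.9
```

Run:
```python
from h import *
p,R0,o=now();print(p,R0.round(3),o["wrist_force"])
Rt=tool(DOWN,jaw(12.5),R0)
chain([([432.4,225.7,9],Rt,1,5),([432.4,225.7,9],Rt,1,3)])
```

```text
[428.31349847 226.78395557  29.90844961] [[-0.011  0.976  0.217]
 [-0.001  0.217 -0.976]
 [-1.    -0.011 -0.001]] [-1.10609156 -0.24693146  0.91838518]
0.009 0.001 0 0 0 0.1 1;0.018 0.002 0.001 0 0 0.3 1;0.027 0.003 0.001 0 0 0.4 1;0.036 0.003 0.002 0 -0.1 0.5 1;0.045 0.004 0.002 0.1 -0.1 0.6 1;0.045 0.004 0.002 0.1 -0.1 0.6 1;0.045 0.004 0.002 0.1 -0.1 0.6 1;0.045 0.004 0.002 0.1 -0.1 0.6 1
```

Request:
send_rows:
  plan: "0.009 0.001 0 0 0 0.1 1;0.018 0.002 0.001 0 0 0.3 1;0.027 0.003 0.001 0 0 0.4 1;0.036 0.004 0.002 0 0 0.5 1;0.044 0.004 0.002 0 0 0.6 1;0.044 0.004 0.002 0 0 0.6 1;0.044 0.004 0.002 0 0 0.6 1;0.044 0.004 0.002 0 0 0.6 1"

```text
clock: 11.9
eef_pos: [435.9, 224.5, -9.6]
eef_rot: [101.4, 89.6, 23.9]
wrist_force: [-0.2, 0.4, 0.3]
width: 92.0
```

Run:
```python
from h import *
p,R0,o=now();print(p,o["wrist_force"])
c=camera("side")
print(np.round(px(c,p-20.5*R0[:,0]+46*R0[:,2])),np.round(px(c,p-20.5*R0[:,0]-46*R0[:,2])))
c=camera("top");u,v=map(int,px(c,[432,226,5]));u0,v0=u-35,v-30
i=cv2.resize(c["frame"][v0:v0+60,u0:u0+70],(400,343))
c=camera("side");u,v=map(int,px(c,[432,226,5]));print(u,v);j=cv2.resize(c["frame"][v-30:v+30,u-35:u+35],(400,343))
cv2.imwrite("pics/c1.png",np.hstack([i,j])[:,:,::-1])
```

```text
[435.89792422 224.539326    -9.62212263] [-0.18697391  0.43829495  0.31056728]
[195. 216.] [169. 214.]
181 216
```

View pics/c1.png

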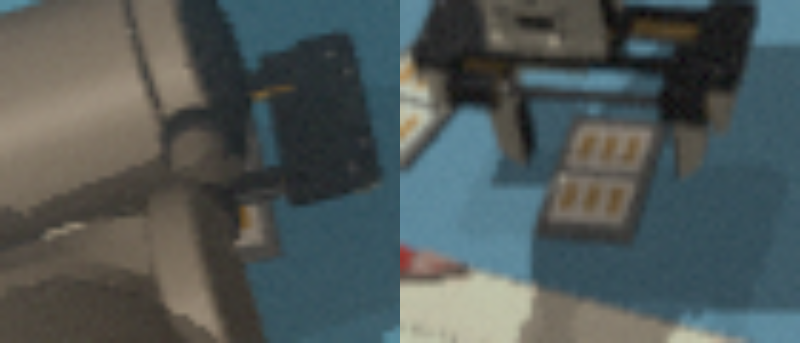

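The tips show where the model predicts (168,215 and 196,217). The tool is about 3.5 mm too far forward in x. I'll correct that, go down the rest of the way and grip.

Run:
```python
from h import *
p,R0,o=now()
Rt=tool(DOWN,jaw(12.5),R0)
chain([([432.4,225.7,6],Rt,1,4),([432.4,225.7,6],Rt,.5,4)])
```

```text
0.002 -0.001 0 0 0 -0.1 1;0.004 -0.002 -0.001 0 0 -0.2 1;0.006 -0.002 -0.001 0 -0.1 -0.3 1;0.008 -0.003 -0.002 -0.1 -0.1 -0.5 1;0.008 -0.003 -0.002 -0.1 -0.1 -0.5 0.5;0.008 -0.003 -0.002 -0.1 -0.1 -0.5 0.5;0.008 -0.003 -0.002 -0.1 -0.1 -0.5 0.5;0.008 -0.003 -0.002 -0.1 -0.1 -0.5 0.5
```

Request:
send_rows:
  plan: "0.002 -0.001 0 0 0 -0.1 1;0.004 -0.002 -0.001 0 0 -0.2 1;0.006 -0.002 -0.001 0 0 -0.3 1;0.008 -0.003 -0.002 0 0 -0.5 1;0.008 -0.003 -0.002 0 0 -0.5 0.5;0.008 -0.003 -0.002 0 0 -0.5 0.5;0.008 -0.003 -0.002 0 0 -0.5 0.5;0.008 -0.003 -0.002 0 0 -0.5 0.5"
  force: 20

```text
clock: 12.72
eef_pos: [432.3, 225.9, -17.9]
eef_rot: [-129.8, 89.9, 152.6]
wrist_force: [-0.2, -0.3, 0.1]
width: 70.1
```

Request:
send_rows:
  plan: "0 0 0 0 0 0 0.4;0 0 0 0 0 0 0.4;0 0 0 0 0 0 0.4;0 0 0 0 0 0 0.4;0 0 0 0 0 0 0.4;0 0 0 0 0 0 0.4;-0.01 0 0 0 0 0 0.4;-0.02 0 0 0 0 0 0.4"

```text
clock: 13.38
eef_pos: [431.9, 225.8, 2.4]
eef_rot: [-113.0, 89.8, 169.5]
wrist_force: [1.1, -0.4, 0.8]
width: 36.7
```

Run:
```python
from h import *
p,R0,o=now();print(p,R0.round(3),o["wrist_force"],o["width"])
Rt=tool(DOWN,sy,R0);Rs=tool(-sz,sy,R0)
chain([([450,225,100],R0,.4,1),([620,110,200],Rt,.4,1),(sh([57,0,110]),Rs,.4,6),(sh([57,0,110]),Rs,.4,2)],v=27,wv=5)
```

```text
[431.87657409 225.75951385   2.44147598] [[-0.003  0.976  0.216]
 [ 0.001  0.216 -0.976]
 [-1.    -0.003 -0.001]] [ 1.14156522 -0.38816855  0.83624509] 36.70898757174594
-0.025 0.006 0.002 0 0 0 0.4;-0.049 0.011 0.003 0 0 0 0.4;-0.074 0.017 0.005 0 0 0 0.4;-0.085 0.033 0.021 3.2 0 0 0.4;-0.096 0.049 0.038 6.5 0 0 0.4;-0.107 0.064 0.054 9.7 0 0.1 0.4;-0.118 0.08 0.071 13 0 0.1 0.4;-0.13 0.096 0.087 16.2 0 0.1 0.4
-0.011 0.02 0.011 3.2 0 0 0.4;-0.022 0.039 0.023 6.5 0 0 0.4;-0.033 0.059 0.034 9.7 0 0.1 0.4;-0.045 0.079 0.046 13 0 0.1 0.4;-0.041 0.082 0.071 13 0.3 -2.8 0.4;-0.037 0.084 0.096 13 0.6 -5.6 0.4;-0.033 0.087 0.122 13 1 -8.5 0.4;-0.03 0.09 0.147 13 1.3 -11.3 0.4
0.002 0.009 0.024 0 0 -2.9 0.4;0.004 0.018 0.048 0 0 -5.7 0.4;0.005 0.027 0.072 0 0 -8.6 0.4;0.005 0.027 0.072 0 0 -8.6 0.4;0.005 0.027 0.072 0 0 -8.6 0.4;0.005 0.027 0.072 0 0 -8.6 0.4;0.005 0.027 0.072 0 0 -8.6 0.4;0.005 0.027 0.072 0 0 -8.6 0.4
```

The jaws shut on air just over the plate top, so the tips must be ≥10 mm high at TCP z −18 (nose ≤ −28). Reopen and go down to TCP −27, which is safe on that bound.

Request:
send_rows:
  plan: "0 0 0 0 0 0 1;0 0 0 0 0 0 1;0 0 0 0 0 0 1;0 0 0 0 0 0 1;0 0 0 0 0 0 1;0 0 0 0 0 0 1;0 0 0 0 0 0 1;0 0 0 0 0 0 1"

```text
clock: 14.05
eef_pos: [432.2, 225.9, 1.9]
eef_rot: [-124.4, 89.9, 158.0]
wrist_force: [0.5, -0.9, -0.4]
width: 85.5
```

Request:
send_rows:
  plan: "0 0 0 0 0 0 1;0 0 0 0 0 0 1;0.005 0 0 0 0 0 1;0.01 0 0 0 0 0 1;0.015 0 0 0 0 0 1;0.02 0 0 0 0 0 1;0.025 0 0 0 0 0 1;0.029 0 0 0 0 0 1"

```text
clock: 14.72
eef_pos: [432.0, 225.8, -27.8]
eef_rot: [-117.9, 89.8, 164.6]
wrist_force: [-0.6, 0.2, 0.8]
width: 91.6
```

Request:
send_rows:
  plan: "0 0 0 0 0 0 1;0 0 0 0 0 0 1;0 0 0 0 0 0 0.5;0 0 0 0 0 0 0.5;0 0 0 0 0 0 0.5;0 0 0 0 0 0 0.5;0 0 0 0 0 0 0.5;0 0 0 0 0 0 0.5"

```text
clock: 15.38
eef_pos: [432.4, 226.0, -26.8]
eef_rot: [-138.0, 89.9, 144.4]
wrist_force: [-0.4, -0.1, 0.3]
width: 59.4
```

Request:
send_rows:
  plan: "0 0 0 0 0 0 0.5;0 0 0 0 0 0 0.5;0 0 0 0 0 0 0.5;0 0 0 0 0 0 0.5;0 0 0 0 0 0 0.5;0 0 0 0 0 0 0.5;0 0 0 0 0 0 0.5;0 0 0 0 0 0 0.5"

```text
clock: 16.05
eef_pos: [432.4, 226.0, -26.8]
eef_rot: [-137.3, 89.9, 145.1]
wrist_force: [-0.5, 1.8, 4.8]
width: 59.8
```

Gripped at 59.8 mm. To see how deep the pads sit, I'll slide down gently with a weak grip and feel for the bench.

Request:
send_rows:
  plan: "0 0 0 0 0 0 0.6;0 0 0 0 0 0 0.6;0 0 0 0 0 0 0.66;0.001 0 0 0 0 0 0.66;0.002 0 0 0 0 0 0.66;0.003 0 0 0 0 0 0.66;0.003 0 0 0 0 0 0.66;0.003 0 0 0 0 0 0.66"
  force: 3

```text
clock: 16.72
eef_pos: [432.2, 225.7, -28.6]
eef_rot: [-125.9, 89.9, 156.5]
wrist_force: [-3.9, -2.2, 21.2]
width: 60.3
```

Bench contact at TCP ≈ −28, so the grip at −27 was a full-depth one (nose ≈ −28). Back up 2 mm and grip.

Request:
send_rows:
  plan: "-0.001 0 0 0 0 0 0.66;-0.002 0 0 0 0 0 0.66;-0.002 0 0 0 0 0 0.5;-0.002 0 0 0 0 0 0.5;-0.002 0 0 0 0 0 0.5;-0.002 0 0 0 0 0 0.5;-0.002 0 0 0 0 0 0.5;-0.002 0 0 0 0 0 0.5"
  force: 25

```text
clock: 17.38
eef_pos: [432.2, 225.8, -27.9]
eef_rot: [-121.6, 89.9, 160.8]
wrist_force: [-1.2, -0.9, 6.3]
width: 59.4
```

```bash
sed -i 's/k=39.5-GB/k=31.8/; s/behind=39.5/behind=45/' h.py
python3 - <<'E'
from h import *
p,R0,o=now();print(p,o["wrist_force"],o["width"])
Rt=tool(DOWN,sy,R0);Rs=tool(-sz,sy,R0)
chain([([450,225,110],R0,.5,1),([620,110,200],Rt,.5,1),(sh([57,0,110]),Rs,.5,6),(sh([57,0,110]),Rs,.5,2)],v=29,wv=5.5)
E
```

```text
[432.16839668 225.79236187 -27.8964848 ] [-1.21763428 -0.91120767  6.33842221] 59.38653617987854
-0.027 0.004 0.001 0 0 0 0.5;-0.053 0.008 0.002 0 0 0 0.5;-0.08 0.013 0.003 0 0 0 0.5;-0.106 0.017 0.004 0 0 0 0.5;-0.117 0.035 0.023 3.7 0 0 0.5;-0.129 0.052 0.042 7.3 0 0 0.5;-0.14 0.07 0.06 11 0 0.1 0.5;-0.151 0.087 0.079 14.6 0 0.1 0.5
-0.011 0.022 0.014 3.7 0 0 0.5;-0.023 0.044 0.027 7.3 0 0 0.5;-0.034 0.065 0.041 11 0 0.1 0.5;-0.045 0.087 0.054 14.6 0 0.1 0.5;-0.041 0.089 0.079 14.6 0.3 -2.8 0.5;-0.038 0.09 0.105 14.6 0.7 -5.6 0.5;-0.034 0.092 0.13 14.6 1.1 -8.5 0.5;-0.03 0.094 0.155 14.6 1.4 -11.3 0.5
0.002 0.009 0.024 0 0 -2.9 0.5;0.004 0.017 0.048 0 0 -5.7 0.5;0.005 0.026 0.072 0 0 -8.6 0.5;0.005 0.026 0.072 0 0 -8.6 0.5;0.005 0.026 0.072 0 0 -8.6 0.5;0.005 0.026 0.072 0 0 -8.6 0.5;0.005 0.026 0.072 0 0 -8.6 0.5;0.005 0.026 0.072 0 0 -8.6 0.5
```

Request:
send_rows:
  plan: "-0.027 0.004 0.001 0 0 0 0.5;-0.053 0.008 0.002 0 0 0 0.5;-0.08 0.013 0.003 0 0 0 0.5;-0.106 0.017 0.004 0 0 0 0.5;-0.117 0.035 0.023 3.7 0 0 0.5;-0.129 0.052 0.042 7.3 0 0 0.5;-0.14 0.07 0.06 11 0 0.1 0.5;-0.151 0.087 0.079 14.6 0 0.1 0.5"

```text
clock: 18.05
eef_pos: [535.0, 166.7, 122.7]
eef_rot: [-123.3, 89.9, 144.4]
wrist_force: [1.2, 0.4, -1.1]
width: 59.7
```

Request:
send_rows:
  plan: "-0.011 0.022 0.014 3.7 0 0 0.5;-0.023 0.044 0.027 7.3 0 0 0.5;-0.034 0.065 0.041 11 0 0.1 0.5;-0.045 0.087 0.054 14.6 0 0.1 0.5;-0.041 0.089 0.079 14.6 0.3 -2.8 0.5;-0.038 0.09 0.105 14.6 0.7 -5.6 0.5;-0.034 0.092 0.13 14.6 1.1 -8.5 0.5;-0.03 0.094 0.155 14.6 1.4 -11.3 0.5"

```text
clock: 18.72
eef_pos: [622.3, 7.7, 151.4]
eef_rot: [-90.0, 78.4, 163.2]
wrist_force: [0.7, -0.3, -1.5]
width: 59.6
```

Request:
send_rows:
  plan: "0.002 0.009 0.024 0 0 -2.9 0.5;0.004 0.017 0.048 0 0 -5.7 0.5;0.005 0.026 0.072 0 0 -8.6 0.5;0.005 0.026 0.072 0 0 -8.6 0.5;0.005 0.026 0.072 0 0 -8.6 0.5;0.005 0.026 0.072 0 0 -8.6 0.5;0.005 0.026 0.072 0 0 -8.6 0.5;0.005 0.026 0.072 0 0 -8.6 0.5"

```text
clock: 19.38
eef_pos: [625.3, -65.8, 143.2]
eef_rot: [-90.1, 70.1, 163.2]
wrist_force: [0.4, 0.7, -2.6]
width: 59.5
```

```bash
cat >> h.py <<'E'
def inS(k=32.5):
    p,R0,o=now(); c=p-k*R0[:,0]; return (S.T@(c-O)).round(1),(S.T@R0).round(3),o["wrist_force"].round(1),round(o["width"],1)
E
python3 - <<'E'
from h import *
p,R0,o=now();print(inS())
Rs=tool(-sz,sy,R0)
chain([(sh([57,0,12]),Rs,.5,10),(sh([57,0,6]),Rs,.5,3),(sh([57,0,6]),Rs,.5,3)],v=15)
c=camera("side")
i=cv2.resize(c["frame"][90:210,200:340],(700,600))
cv2.imwrite("pics/c2.png",i[:,:,::-1])
E
```

```text
(array([ 57.3,  -0.8, 110.8]), array([[-0.002, -1.   , -0.002],
       [ 0.   , -0.002,  1.   ],
       [-1.   ,  0.002,  0.   ]]), array([ 0.4,  0.7, -2.6]), 59.5)
0.01 0 0 0 0 0 0.5;0.02 0 0 0 0 0 0.5;0.029 0 0 0 0 0 0.5;0.039 0 0 0 0 0 0.5;0.049 0 0 0.1 0 -0.1 0.5;0.059 0 0 0.1 0 -0.1 0.5;0.069 0 0.001 0.1 0 -0.1 0.5;0.078 0 0.001 0.1 0 -0.1 0.5
0.01 0 0 0 0 0 0.5;0.02 0 0 0 0 0 0.5;0.022 0 0 0 0 0 0.5;0.024 0 0 0 0 0 0.5;0.026 0 0 0 0 0 0.5;0.026 0 0 0 0 0 0.5;0.026 0 0 0 0 0 0.5;0.026 0 0 0 0 0 0.5
```

View pics/c2.png

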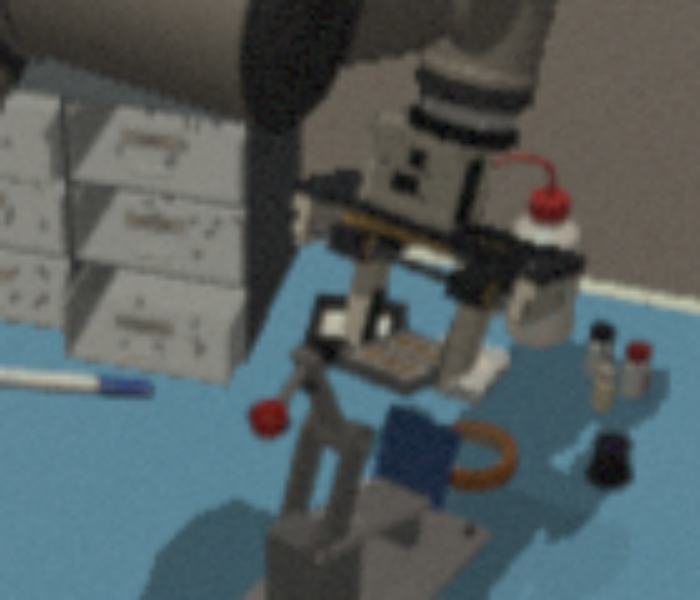

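The carrier is held square over the shelf. Going down.

Request:
send_rows:
  plan: "0.01 0 0 0 0 0 0.5;0.02 0 0 0 0 0 0.5;0.029 0 0 0 0 0 0.5;0.039 0 0 0 0 0 0.5;0.049 0 0 0 0 0 0.5;0.059 0 0 0 0 0 0.5;0.069 0 0 0 0 0 0.5;0.078 0 0 0 0 0 0.5"

```text
clock: 20.1
eef_pos: [599.4, -58.7, 68.9]
eef_rot: [-90.0, 70.0, 163.2]
wrist_force: [0.2, 0.3, -1.7]
width: 59.5
```

Request:
send_rows:
  plan: "0.01 0 0 0 0 0 0.5;0.018 0 0 0 0 0 0.5;0.02 0 0 0 0 0 0.5;0.022 0 0 0 0 0 0.5;0.024 0 0 0 0 0 0.5;0.026 0 0 0 0 0 0.5;0.026 0 0 0 0 0 0.5;0.026 0 0 0 0 0 0.5"

```text
clock: 20.77
eef_pos: [591.4, -56.9, 44.9]
eef_rot: [-90.0, 70.0, 163.2]
wrist_force: [0.2, -0.4, -2.4]
width: 59.3
```

Run:
```python
from h import *
print(inS())
```

```text
(array([56.4,  0.5,  6.5]), array([[-0.001, -1.   , -0.   ],
       [-0.   , -0.   ,  1.   ],
       [-1.   ,  0.001, -0.   ]]), array([ 0.2, -0.4, -2.4]), 59.3)
```

Request:
send_rows:
  plan: "0.001 0 0 0 0 0 0.5;0.002 0 0 0 0 0 0.5;0.002 0.002 0 0 0 0 0.5;0.002 0.004 0 0 0 0 0.5;0.002 0.006 0 0 0 0 0.5;0.002 0.007 0 0 0 0 0.5;0.002 0.008 0 0 0 0 0.5;0.002 0.008 0 0 0 0 0.5"
  force: 12

```text
clock: 21.43
eef_pos: [595.0, -57.9, 41.5]
eef_rot: [-90.0, 69.6, 163.2]
wrist_force: [-11.1, 3.7, 11.3]
width: 59.9
```

Run:
```python
from h import *
print(inS())
```

```text
(array([51.5,  0.4,  4.6]), array([[ 0.007, -1.   , -0.   ],
       [ 0.   , -0.   ,  1.   ],
       [-1.   , -0.007,  0.   ]]), array([-11.1,   3.7,  11.3]), 59.9)
```

Contact with the backstop (~14 N up-slope) and with the shelf. Release and retreat.

Request:
send_rows:
  plan: "0 -0.001 0 0 0 0 0.9;0 -0.002 0 0 0 0 0.9;0 -0.002 0 0 0 0 0.9;0 -0.002 0 0 0 0 0.9;0 -0.002 0 0 0 0 0.9;0 -0.002 0 0 0 0 0.9;-0.01 -0.002 0 0 0 0 0.9;-0.03 -0.002 0 0 0 0 0.9"

```text
clock: 22.1
eef_pos: [604.3, -60.8, 67.7]
eef_rot: [-90.0, 69.7, 163.2]
wrist_force: [1.0, 0.4, -0.1]
width: 82.9
```

Run:
```python
from h import *
print(inS())
p,R0,o=now()
Rt=tool(DOWN,jaw(-3.2),R0)
chain([(sh([52,0,110]),R0,1,2),([600,110,210],R0,1,1),([452,371,80],Rt,1,1),([452,371,80],Rt,1,2)],v=36,wv=6.5)
```

```text
(array([51.4,  0.5, 32.6]), array([[ 0.004, -1.   , -0.   ],
       [ 0.   , -0.   ,  1.   ],
       [-1.   , -0.004,  0.   ]]), array([ 1. ,  0.4, -0.1]), 82.9)
-0.026 0 0 0 0 0 1;-0.052 -0.001 0 0 0 0 1;-0.078 -0.001 0 0 0 0 1;-0.079 -0.017 -0.027 0 0 0 1;-0.08 -0.034 -0.054 0 0 0 1;-0.081 -0.05 -0.081 0 0 0 1;-0.081 -0.067 -0.108 0 0 0 1;-0.082 -0.083 -0.135 0 0 0 1
-0.001 -0.016 -0.027 0 0 0 1;0.019 -0.031 -0.048 -1.3 -0.2 2 1;0.039 -0.046 -0.068 -2.7 -0.5 4 1;0.058 -0.061 -0.089 -4 -0.7 6.1 1;0.078 -0.075 -0.109 -5.4 -1 8.1 1;0.097 -0.09 -0.13 -6.7 -1.2 10.1 1;0.117 -0.105 -0.151 -8.1 -1.4 12.1 1;0.136 -0.12 -0.172 -9.4 -1.7 14.1 1
0.015 -0.015 -0.024 -1.3 -0.2 2 1;0.03 -0.031 -0.048 -2.7 -0.5 4 1;0.045 -0.046 -0.071 -4 -0.7 6.1 1;0.045 -0.046 -0.071 -4 -0.7 6.1 1;0.045 -0.046 -0.071 -4 -0.7 6.1 1;0.045 -0.046 -0.071 -4 -0.7 6.1 1;0.045 -0.046 -0.071 -4 -0.7 6.1 1;0.045 -0.046 -0.071 -4 -0.7 6.1 1
```

Request:
send_rows:
  plan: "-0.026 0 0 0 0 0 1;-0.052 -0.001 0 0 0 0 1;-0.078 -0.001 0 0 0 0 1;-0.079 -0.017 -0.027 0 0 0 1;-0.08 -0.034 -0.054 0 0 0 1;-0.081 -0.05 -0.081 0 0 0 1;-0.081 -0.067 -0.108 0 0 0 1;-0.082 -0.083 -0.135 0 0 0 1"

```text
clock: 22.77
eef_pos: [596.7, 83.7, 175.6]
eef_rot: [-90.1, 70.0, 163.1]
wrist_force: [-0.1, -0.0, 0.0]
width: 91.6
```

Request:
send_rows:
  plan: "-0.001 -0.016 -0.027 0 0 0 1;0.019 -0.031 -0.048 -1.3 -0.2 2 1;0.039 -0.046 -0.068 -2.7 -0.5 4 1;0.058 -0.061 -0.089 -4 -0.7 6.1 1;0.078 -0.075 -0.109 -5.4 -1 8.1 1;0.097 -0.09 -0.13 -6.7 -1.2 10.1 1;0.117 -0.105 -0.151 -8.1 -1.4 12.1 1;0.136 -0.12 -0.172 -9.4 -1.7 14.1 1"

```text
clock: 23.43
eef_pos: [493.9, 294.4, 88.2]
eef_rot: [-95.1, 84.3, 167.7]
wrist_force: [0.2, -0.2, 0.3]
width: 91.9
```

Request:
send_rows:
  plan: "0.015 -0.015 -0.024 -1.3 -0.2 2 1;0.03 -0.031 -0.048 -2.7 -0.5 4 1;0.045 -0.046 -0.071 -4 -0.7 6.1 1;0.045 -0.046 -0.071 -4 -0.7 6.1 1;0.045 -0.046 -0.071 -4 -0.7 6.1 1;0.045 -0.046 -0.071 -4 -0.7 6.1 1;0.045 -0.046 -0.071 -4 -0.7 6.1 1;0.045 -0.046 -0.071 -4 -0.7 6.1 1"

```text
clock: 24.1
eef_pos: [454.8, 369.5, 48.9]
eef_rot: [87.7, 89.6, -5.7]
wrist_force: [-0.2, 0.5, 0.3]
width: 91.7
```

```bash
cat >> h.py <<'E'
def topdown(c,z0,r=(-20,130,-45,45),s=4):
    """rectified view of plane shelf z=z0: cols = shelf x, rows = shelf y"""
    dst=[];src=[]
    for x,y in((r[0],r[2]),(r[1],r[2]),(r[1],r[3]),(r[0],r[3])):
        src.append(px(c,sh([x,y,z0]))); dst.append(((x-r[0])*s,(y-r[2])*s))
    H=cv2.getPerspectiveTransform(np.float32(src),np.float32(dst))
    i=cv2.warpPerspective(c["frame"],H,((r[1]-r[0])*s,(r[3]-r[2])*s))
    for x in (0,100): cv2.line(i,((x-r[0])*s,0),((x-r[0])*s,i.shape[0]),(255,0,255),1)
    for y in (-30,30): cv2.line(i,(0,(y-r[2])*s),(i.shape[1],(y-r[2])*s),(255,0,255),1)
    return i
E
python3 - <<'E'
from h import *
p,R0,o=now();print(p,R0.round(3))
Rt=tool(DOWN,jaw(-3.2),R0)
chain([([452,371,5.5],Rt,1,6),([452,371,5.5],Rt,1,2)],v=14)
t=camera("top");s=camera("side")
cv2.imwrite("pics/d1.png",cv2.resize(np.vstack([topdown(t,10),topdown(s,10)]),(500,600))[:,:,::-1])
for c in(t,s):
    W=cloud(c).reshape(-1,3);q=(W-O)@S;m=(q[:,0]>5)&(q[:,0]<95)&(abs(q[:,1])<25)&(q[:,2]>-10)&(q[:,2]<40)
    print(len(q[m]),np.nanmedian(q[m],0))
E
```

```text
[454.8015171  369.50996798  48.93811543] [[ 0.006  0.998 -0.059]
 [-0.001 -0.059 -0.998]
 [-1.     0.006  0.   ]]
0.013 -0.001 0 0 0 -0.1 1;0.025 -0.001 0 -0.1 0 -0.1 1;0.038 -0.002 -0.001 -0.1 0 -0.2 1;0.05 -0.002 -0.001 -0.1 0 -0.2 1;0.063 -0.003 -0.001 -0.1 0 -0.3 1;0.075 -0.003 -0.001 -0.2 0 -0.4 1;0.075 -0.003 -0.001 -0.2 0 -0.4 1;0.075 -0.003 -0.001 -0.2 0 -0.4 1
376 [42.19310731  0.71451863 12.36160829]
123 [42.10766612  6.66827513  7.64977979]
```

View pics/d1.png

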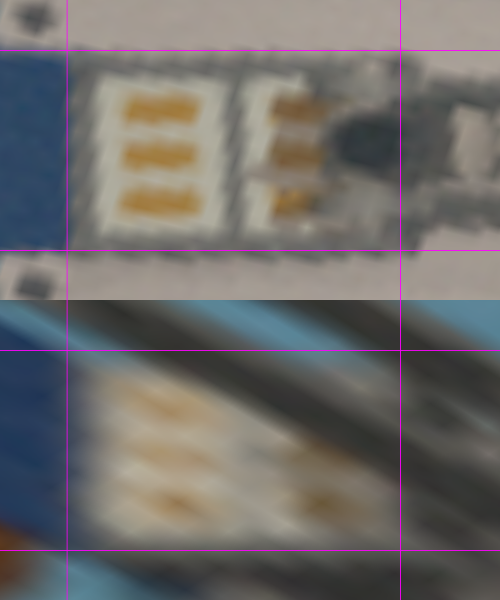

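The first carrier sits flush with the backstop and centred (edges on the drawn lines, at most ~1–2 mm off). Next carrier.

Request:
send_rows:
  plan: "0.013 -0.001 0 0 0 -0.1 1;0.025 -0.002 0 0 0 -0.2 1;0.038 -0.003 -0.001 0 0 -0.4 1;0.05 -0.003 -0.001 0 0 -0.4 1;0.063 -0.003 -0.001 0 0 -0.4 1;0.075 -0.003 -0.001 0 0 -0.4 1;0.075 -0.003 -0.001 0 0 -0.4 0.5;0.075 -0.003 -0.001 0 0 -0.4 0.5"
  force: 25

```text
clock: 24.87
eef_pos: [450.7, 371.3, -27.7]
eef_rot: [-61.6, 89.8, -154.8]
wrist_force: [0.0, 1.4, -0.3]
width: 82.7
```

Request:
send_rows:
  plan: "0 0 0 0 0 0 0.5;0 0 0 0 0 0 0.5;0 0 0 0 0 0 0.5;0 0 0 0 0 0 0.5;0 0 0 0 0 0 0.5;0 0 0 0 0 0 0.5;0 0 0 0 0 0 0.5;0 0 0 0 0 0 0.5"

```text
clock: 25.53
eef_pos: [450.7, 371.3, -26.9]
eef_rot: [-61.5, 89.9, -154.7]
wrist_force: [0.3, -0.4, -2.0]
width: 59.4
```

```bash
sed -i 's/k=31.8/k=32.3/' h.py
python3 - <<'E'
from h import *
p,R0,o=now();print(p,o["wrist_force"],o["width"])
Rt=tool(DOWN,sy,R0);Rs=tool(-sz,sy,R0)
chain([([470,360,110],R0,.5,1),([620,120,210],Rt,.5,1),(sh([57,0,110]),Rs,.5,6),(sh([57,0,30]),Rs,.5,5),(sh([57,0,17]),Rs,.5,2)],v=30,wv=5.5)
E
```

```text
[450.69812097 371.27113704 -26.93558002] [ 0.28004608 -0.38357635 -2.02119471] 59.39141012503186
-0.026 0.005 0.003 0 0 0 0.5;-0.052 0.01 0.005 0 0 0 0.5;-0.078 0.015 0.008 0 0 0 0.5;-0.105 0.02 0.01 0 0 0 0.5;-0.114 0.034 0.031 1.2 0 0 0.5;-0.123 0.049 0.052 2.5 0 0 0.5;-0.132 0.064 0.073 3.7 0 0 0.5;-0.141 0.079 0.094 4.9 0 0 0.5
-0.009 0.017 0.02 1.2 0 0 0.5;-0.018 0.033 0.039 2.5 0 0 0.5;-0.027 0.05 0.059 3.7 0 0 0.5;-0.036 0.066 0.079 4.9 0 0 0.5;-0.045 0.083 0.098 6.2 0 0.1 0.5;-0.055 0.1 0.118 7.4 0 0.1 0.5;-0.064 0.116 0.138 8.6 0.1 0.1 0.5;-0.058 0.121 0.164 8.6 0.3 -2.8 0.5
0.005 0.009 0.025 0 0 -2.9 0.5;0.009 0.017 0.051 0 0 -5.7 0.5;0.014 0.026 0.076 0 0 -8.6 0.5;0.019 0.034 0.101 0 0 -11.5 0.5;0.023 0.043 0.127 0 0 -14.3 0.5;0.027 0.052 0.152 0 0 -17.2 0.5;0.043 0.047 0.152 0 0 -17.2 0.5;0.058 0.042 0.152 0 0 -17.2 0.5
0.016 0 0 0 0 0 0.5;0.032 0 0 0 0 0 0.5;0.048 0 0 0 0 0 0.5;0.055 0 0 0 0 0 0.5;0.061 0 0 0 0 0 0.5;0.061 0 0 0 0 0 0.5;0.061 0 0 0 0 0 0.5;0.061 0 0 0 0 0 0.5
```

Request:
send_rows:
  plan: "-0.026 0.005 0.003 0 0 0 0.5;-0.052 0.01 0.005 0 0 0 0.5;-0.078 0.015 0.008 0 0 0 0.5;-0.105 0.02 0.01 0 0 0 0.5;-0.114 0.034 0.031 1.2 0 0 0.5;-0.123 0.049 0.052 2.5 0 0 0.5;-0.132 0.064 0.073 3.7 0 0 0.5;-0.141 0.079 0.094 4.9 0 0 0.5"

```text
clock: 26.2
eef_pos: [524.9, 272.2, 114.7]
eef_rot: [-57.4, 89.9, -155.6]
wrist_force: [-0.3, -0.4, -2.3]
width: 59.5
```

Request:
send_rows:
  plan: "-0.009 0.017 0.02 1.2 0 0 0.5;-0.018 0.033 0.039 2.5 0 0 0.5;-0.027 0.05 0.059 3.7 0 0 0.5;-0.036 0.066 0.079 4.9 0 0 0.5;-0.045 0.083 0.098 6.2 0 0.1 0.5;-0.055 0.1 0.118 7.4 0 0.1 0.5;-0.064 0.116 0.138 8.6 0.1 0.1 0.5;-0.058 0.121 0.164 8.6 0.3 -2.8 0.5"

```text
clock: 26.87
eef_pos: [623.4, 93.8, 175.7]
eef_rot: [-93.7, 87.5, 159.5]
wrist_force: [0.8, 0.7, -1.4]
width: 59.6
```

Request:
send_rows:
  plan: "0.005 0.009 0.025 0 0 -2.9 0.5;0.009 0.017 0.051 0 0 -5.7 0.5;0.014 0.026 0.076 0 0 -8.6 0.5;0.019 0.034 0.101 0 0 -11.5 0.5;0.023 0.043 0.127 0 0 -14.3 0.5;0.027 0.052 0.152 0 0 -17.2 0.5;0.027 0.052 0.152 0 0 -17.2 0.5;0.027 0.052 0.152 0 0 -17.2 0.5"

```text
clock: 27.53
eef_pos: [625.7, -68.2, 140.4]
eef_rot: [-90.0, 69.8, 163.1]
wrist_force: [0.0, 1.0, -2.0]
width: 59.6
```

Run:
```python
from h import *
p,R0,o=now();print(inS())
Rs=tool(-sz,sy,R0)
chain([(sh([57,0.5,30]),Rs,.5,5),(sh([57,0.5,17]),Rs,.5,3),(sh([57,0.5,15]),Rs,.5,2),(sh([49,.5,14.5]),Rs,.5,4),(sh([49,.5,14.5]),Rs,.5,2)],v=16)
c=camera("side");cv2.imwrite("pics/d2.png",cv2.resize(c["frame"][90:210,200:340],(700,600))[:,:,::-1])
```

```text
(array([ 55.1,   1.5, 108.5]), array([[ 0.003, -1.   ,  0.002],
       [-0.001,  0.002,  1.   ],
       [-1.   , -0.003, -0.001]]), array([ 0.,  1., -2.]), 59.6)
0.016 0 0 0 0 0 0.5;0.031 -0.001 0 -0.1 0 0.1 0.5;0.047 -0.001 -0.001 -0.1 0 0.1 0.5;0.063 -0.001 -0.001 -0.1 0 0.2 0.5;0.078 -0.001 -0.001 -0.1 0 0.2 0.5;0.083 -0.001 -0.001 -0.1 0 0.2 0.5;0.087 -0.001 -0.001 -0.1 0 0.2 0.5;0.091 -0.001 -0.001 -0.1 0 0.2 0.5
0.001 0 0 0 0 0 0.5;0.002 0 0 0 0 0 0.5;0.002 0.002 0 0 0 0 0.5;0.002 0.004 0 0 0 0 0.5;0.002 0.006 0 0 0 0 0.5;0.003 0.008 0 0 0 0 0.5;0.003 0.008 0 0 0 0 0.5;0.003 0.008 0 0 0 0 0.5
```

Request:
send_rows:
  plan: "0.016 -0.001 0 0 0 0 0.5;0.031 -0.001 0 0 0 0.1 0.5;0.047 -0.002 -0.001 0 0 0.2 0.5;0.063 -0.002 -0.001 0 0 0.2 0.5;0.078 -0.002 -0.001 0 0 0.2 0.5;0.083 -0.002 -0.001 0 0 0.2 0.5;0.087 -0.002 -0.001 0 0 0.2 0.5;0.091 -0.002 -0.001 0 0 0.2 0.5"

```text
clock: 28.25
eef_pos: [594.9, -55.1, 58.6]
eef_rot: [-90.1, 70.2, 163.2]
wrist_force: [0.5, -0.0, -2.3]
width: 59.7
```

Request:
send_rows:
  plan: "0.001 0 0 0 0 0 0.5;0.002 0 0 0 0 0 0.5;0.002 0.002 0 0 0 0 0.5;0.002 0.004 0 0 0 0 0.5;0.002 0.006 0 0 0 0 0.5;0.002 0.008 0 0 0 0 0.5;0.002 0.009 0 0 0 0 0.5;0.002 0.009 0 0 0 0 0.5"
  force: 12

```text
clock: 28.92
eef_pos: [598.9, -57.3, 53.2]
eef_rot: [-90.0, 69.6, 163.3]
wrist_force: [-10.8, 2.1, 3.6]
width: 60.1
```

Run:
```python
from h import *
print(inS(32.3))
```

```text
(array([52.2, -1.3, 16.6]), array([[ 0.006, -1.   , -0.001],
       [ 0.   , -0.001,  1.   ],
       [-1.   , -0.006,  0.   ]]), array([-10.8,   2.1,   3.6]), 60.1)
```

Request:
send_rows:
  plan: "0.001 -0.001 0 0 0 0 0.5;0.0015 -0.001 0 0 0 0 0.5;0.0015 -0.001 0 0 0 0 0.9;0.0015 -0.001 0 0 0 0 0.9;0.001 -0.002 0 0 0 0 0.9;0.001 -0.002 0 0 0 0 0.9;0.001 -0.002 0 0 0 0 0.9;0.001 -0.002 0 0 0 0 0.9"

```text
clock: 29.58
eef_pos: [599.8, -57.6, 52.4]
eef_rot: [-90.0, 70.1, 163.2]
wrist_force: [0.1, -0.0, -0.0]
width: 82.1
```

Run:
```python
from h import *
print(inS())
p,R0,o=now()
Rt=tool(DOWN,jaw(-17.1),R0)
chain([(sh([52,0,35]),R0,1,3),(sh([52,0,115]),R0,1,1),([600,-190,220],R0,1,1),([451.3,-369.8,80],Rt,1,1),([451.3,-369.8,40],Rt,1,2),([451.3,-369.8,40],Rt,1,1)],v=38,wv=6.5)
print(Rt.round(2))
```

```text
(array([51.3, -1.3, 16.4]), array([[-0.003, -1.   , -0.001],
       [ 0.   , -0.001,  1.   ],
       [-1.   ,  0.003,  0.   ]]), array([ 0.1, -0. , -0. ]), 82.1)
-0.006 0 0 0 0 0 1;-0.013 0 0.001 0 0 0 1;-0.019 -0.001 0.001 0 0 0 1;-0.045 -0.001 0.001 0 0 0 1;-0.072 0 0.001 0 0 0 1;-0.099 0 0.001 0 0 0 1;-0.109 -0.006 0.033 0 0 0 1;-0.119 -0.011 0.064 0 0 0 1
-0.01 -0.005 0.031 0 0 0 1;-0.02 -0.01 0.063 0 0 0 1;0.001 -0.014 0.09 0 0 2.5 1;0.021 -0.017 0.116 0.1 0 5 1;0.041 -0.02 0.143 0.1 0 7.5 1;0.061 -0.023 0.17 0.2 0 9.9 1;0.081 -0.027 0.197 0.2 0 12.4 1;0.101 -0.03 0.224 0.3 0 14.9 1
0.018 -0.008 0.027 0 0 2.5 1;0.037 -0.016 0.054 0.1 0 5 1;0.057 -0.015 0.054 0.1 0 5 1;0.077 -0.013 0.054 0.1 0 5 1;0.077 -0.013 0.054 0.1 0 5 1;0.077 -0.013 0.054 0.1 0 5 1;0.077 -0.013 0.054 0.1 0 5 1;0.077 -0.013 0.054 0.1 0 5 1
[[ 0.    0.96 -0.29]
 [ 0.   -0.29 -0.96]
 [-1.    0.   -0.  ]]
```

Request:
send_rows:
  plan: "-0.006 0 0 0 0 0 1;-0.013 0 0.001 0 0 0 1;-0.019 -0.001 0.001 0 0 0 1;-0.045 -0.001 0.001 0 0 0 1;-0.072 0 0.001 0 0 0 1;-0.099 0 0.001 0 0 0 1;-0.109 -0.006 0.033 0 0 0 1;-0.119 -0.011 0.064 0 0 0 1"

```text
clock: 30.25
eef_pos: [611.2, -127.2, 170.3]
eef_rot: [-90.0, 70.3, 163.4]
wrist_force: [0.0, -1.0, -0.6]
width: 91.8
```

Request:
send_rows:
  plan: "-0.01 -0.005 0.031 0 0 0 1;-0.02 -0.01 0.063 0 0 0 1;0.001 -0.014 0.09 0 0 2.5 1;0.021 -0.017 0.116 0.1 0 5 1;0.041 -0.02 0.143 0.1 0 7.5 1;0.061 -0.023 0.17 0.2 0 9.9 1;0.081 -0.027 0.197 0.2 0 12.4 1;0.101 -0.03 0.224 0.3 0 14.9 1"

```text
clock: 30.92
eef_pos: [485.1, -325.2, 83.9]
eef_rot: [-88.5, 85.2, 164.4]
wrist_force: [0.2, 0.0, -0.4]
width: 91.6
```

Request:
send_rows:
  plan: "0.018 -0.008 0.027 0 0 2.5 1;0.037 -0.016 0.054 0.1 0 5 1;0.057 -0.015 0.054 0.1 0 5 1;0.077 -0.013 0.054 0.1 0 5 1;0.077 -0.013 0.054 0.1 0 5 1;0.077 -0.013 0.054 0.1 0 5 1;0.077 -0.013 0.054 0.1 0 5 1;0.077 -0.013 0.054 0.1 0 5 1"

```text
clock: 31.58
eef_pos: [452.2, -370.4, 9.5]
eef_rot: [45.3, 89.8, -61.8]
wrist_force: [0.7, -0.1, 0.4]
width: 91.9
```

Run:
```python
from h import *
p,R0,o=now();print(p)
Rt=tool(DOWN,jaw(-17.1),R0)
chain([([451.3,-369.8,5.5],Rt,1,5),([451.3,-369.8,5.5],Rt,1,1),([451.3,-369.8,5.5],Rt,.5,2)],v=14)
t=camera("top");s=camera("side")
cv2.imwrite("pics/d3.png",cv2.resize(np.vstack([topdown(t,20),topdown(s,20)]),(500,600))[:,:,::-1])
for c in(t,s):
    W=cloud(c).reshape(-1,3);q=(W-O)@S;m=(q[:,0]>5)&(q[:,0]<60)&(abs(q[:,1])<25)&(q[:,2]>-10)&(q[:,2]<50)
    print(len(q[m]),np.nanmedian(q[m],0))
print(plate(t,(452,-212),12))
```

```text
[ 452.21803263 -370.44252408    9.45887868]
0.007 0 0 0 0 0 1;0.015 0 0 0 0.1 -0.1 1;0.022 -0.001 0 0 0.1 -0.1 1;0.029 -0.001 0 0 0.1 -0.1 1;0.036 -0.001 0 0 0.1 -0.1 1;0.036 -0.001 0 0 0.1 -0.1 1;0.036 -0.001 0 0 0.1 -0.1 0.5;0.036 -0.001 0 0 0.1 -0.1 0.5
282 [32.79793726 -0.05536831 22.51027617]
84 [29.20858502  4.99184832 17.72796331]
[5.98100e+02 7.10000e+00 8.95000e+01 1.66430e+03 1.16990e+03 2.40000e+01
 1.33312e+05]
```

View pics/d3.png

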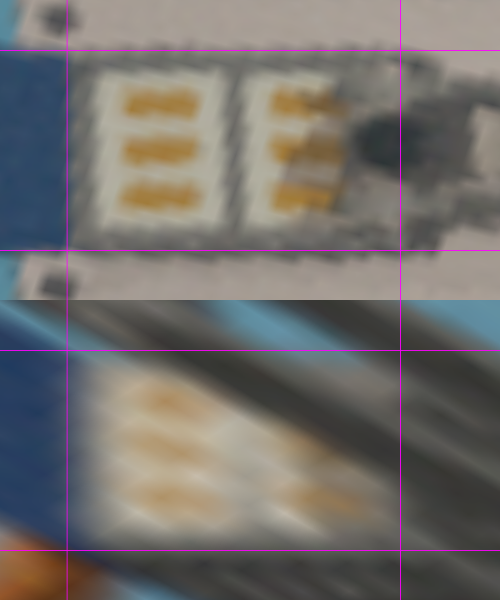

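Two carriers are stacked, top face at z≈20 by depth, square and flush. Third carrier.

Request:
send_rows:
  plan: "0.007 0 0 0 0 0 1;0.015 0 0 0 0.1 -0.1 1;0.022 -0.001 0 0 0.1 -0.1 1;0.029 -0.001 0 0 0.1 -0.1 1;0.036 -0.001 0 0 0.1 -0.1 1;0.036 -0.001 0 0 0.1 -0.1 1;0.036 -0.001 0 0 0.1 -0.1 0.5;0.036 -0.001 0 0 0.1 -0.1 0.5"
  force: 25

```text
clock: 32.35
eef_pos: [450.1, -370.0, -28.4]
eef_rot: [-100.0, 89.9, 152.9]
wrist_force: [0.2, -1.2, 1.6]
width: 82.4
```

Request:
send_rows:
  plan: "0 0 0 0 0 0 0.5;0 0 0 0 0 0 0.5;0 0 0 0 0 0 0.5;0 0 0 0 0 0 0.5;0 0 0 0 0 0 0.5;0 0 0 0 0 0 0.5;0 0 0 0 0 0 0.5;0 0 0 0 0 0 0.5"

```text
clock: 33.02
eef_pos: [450.0, -369.5, -28.3]
eef_rot: [-115.6, 89.9, 137.3]
wrist_force: [-0.1, -0.7, 0.4]
width: 59.5
```

Run:
```python
from h import *
p,R0,o=now();print(p,o["wrist_force"],o["width"])
Rt=tool(DOWN,sy,R0);Rs=tool(-sz,sy,R0)
chain([([470,-360,110],R0,.5,1),([610,-220,210],Rt,.5,1),(sh([57,0,110]),Rs,.5,6),(sh([57,0,110]),Rs,.5,3)],v=30,wv=5.5)
```

```text
[ 449.96238277 -369.46431115  -28.32768948] [-0.05498444 -0.71203816  0.43289028] 59.477676845380834
-0.027 0.004 -0.004 0 0 0 0.5;-0.053 0.008 -0.008 0 0 0 0.5;-0.08 0.012 -0.011 0 0 0 0.5;-0.106 0.016 -0.015 0 0 0 0.5;-0.119 0.028 -0.037 0 0 0 0.5;-0.131 0.039 -0.059 -0.1 0 0 0.5;-0.144 0.051 -0.081 -0.1 0 0 0.5;-0.156 0.062 -0.103 -0.2 0 0.1 0.5
-0.013 0.012 -0.022 0 0 0 0.5;-0.025 0.023 -0.044 -0.1 0 0 0.5;-0.038 0.035 -0.066 -0.1 0 0 0.5;-0.05 0.046 -0.087 -0.2 0 0.1 0.5;-0.044 0.041 -0.113 -0.2 0 -3.3 0.5;-0.038 0.036 -0.138 -0.2 0 -6.6 0.5;-0.032 0.031 -0.163 -0.2 0 -10 0.5;-0.026 0.026 -0.188 -0.2 0 -13.3 0.5
0.007 -0.004 -0.025 0 0 -3.3 0.5;0.013 -0.007 -0.05 0 0 -6.7 0.5;0.013 -0.007 -0.05 0 0 -6.7 0.5;0.013 -0.007 -0.05 0 0 -6.7 0.5;0.013 -0.007 -0.05 0 0 -6.7 0.5;0.013 -0.007 -0.05 0 0 -6.7 0.5;0.013 -0.007 -0.05 0 0 -6.7 0.5;0.013 -0.007 -0.05 0 0 -6.7 0.5
```

Request:
send_rows:
  plan: "-0.027 0.004 -0.004 0 0 0 0.5;-0.053 0.008 -0.008 0 0 0 0.5;-0.08 0.012 -0.011 0 0 0 0.5;-0.106 0.016 -0.015 0 0 0 0.5;-0.119 0.028 -0.037 0 0 0 0.5;-0.131 0.039 -0.059 0 0 0 0.5;-0.144 0.051 -0.081 0 0 0 0.5;-0.156 0.062 -0.103 -0.2 0 0.1 0.5"

```text
clock: 33.68
eef_pos: [540.3, -288.4, 128.1]
eef_rot: [-145.1, 89.9, 108.0]
wrist_force: [0.8, -0.7, -1.2]
width: 60.1
```

Request:
send_rows:
  plan: "-0.013 0.012 -0.022 0 0 0 0.5;-0.025 0.023 -0.044 0 0 0 0.5;-0.038 0.035 -0.066 0 0 0 0.5;-0.05 0.046 -0.087 -0.2 0 0.1 0.5;-0.044 0.041 -0.113 -0.2 0 -3.3 0.5;-0.038 0.036 -0.138 -0.2 0 -6.6 0.5;-0.032 0.031 -0.163 -0.2 0 -10 0.5;-0.026 0.026 -0.188 -0.2 0 -13.3 0.5"

```text
clock: 34.35
eef_pos: [619.2, -115.8, 153.5]
eef_rot: [-90.3, 76.5, 163.0]
wrist_force: [0.2, -0.0, -1.9]
width: 59.7
```

Request:
send_rows:
  plan: "0.007 -0.004 -0.025 0 0 -3.3 0.5;0.013 -0.007 -0.05 0 0 -6.7 0.5;0.013 -0.007 -0.05 0 0 -6.7 0.5;0.013 -0.007 -0.05 0 0 -6.7 0.5;0.013 -0.007 -0.05 0 0 -6.7 0.5;0.013 -0.007 -0.05 0 0 -6.7 0.5;0.013 -0.007 -0.05 0 0 -6.7 0.5;0.013 -0.007 -0.05 0 0 -6.7 0.5"

```text
clock: 35.02
eef_pos: [624.4, -67.7, 143.8]
eef_rot: [-90.2, 70.1, 163.0]
wrist_force: [0.3, 0.1, -0.6]
width: 59.7
```

```bash
sed -i 's/k=32.3/k=33/' h.py
python3 - <<'E'
from h import *
p,R0,o=now();print(inS(33))
Rs=tool(-sz,sy,R0)
chain([(sh([57,0,40]),Rs,.5,5),(sh([57,0,27]),Rs,.5,3),(sh([57,0,25]),Rs,.5,2),(sh([48,0,24.5]),Rs,.5,4),(sh([48,0,24.5]),Rs,.5,2)],v=16)
E
```

```text
(array([ 57.7,   1.3, 111.8]), array([[-0.002, -1.   ,  0.   ],
       [-0.001,  0.   ,  1.   ],
       [-1.   ,  0.002, -0.001]]), array([ 0.3,  0.1, -0.6]), 59.7)
0.014 0 0 0 0 0 0.5;0.029 0 0 0 0 -0.1 0.5;0.043 0 -0.001 0 0 -0.1 0.5;0.057 0 -0.001 0 -0.1 -0.1 0.5;0.072 0 -0.001 0 -0.1 -0.1 0.5;0.076 0 -0.001 0 -0.1 -0.1 0.5;0.08 0 -0.001 0 -0.1 -0.1 0.5;0.085 0 -0.001 0 -0.1 -0.1 0.5
0.001 0 0 0 0 0 0.5;0.002 0 0 0 0 0 0.5;0.002 0.002 0 0 0 0 0.5;0.002 0.005 0 0 0 0 0.5;0.002 0.007 0 0 0 0 0.5;0.002 0.009 0 0 0 0 0.5;0.002 0.009 0 0 0 0 0.5;0.002 0.009 0 0 0 0 0.5
```

Request:
send_rows:
  plan: "0.014 0 0 0 0 0 0.5;0.029 0 0 0 0 -0.1 0.5;0.043 0 -0.001 0 0 -0.1 0.5;0.057 0 -0.001 0 0 -0.1 0.5;0.072 0 -0.001 0 0 -0.1 0.5;0.076 0 -0.001 0 0 -0.1 0.5;0.08 0 -0.001 0 0 -0.1 0.5;0.085 0 -0.001 0 0 -0.1 0.5"

```text
clock: 35.68
eef_pos: [597.6, -57.8, 63.8]
eef_rot: [-90.2, 70.0, 163.0]
wrist_force: [0.8, -0.7, -1.5]
width: 59.7
```

Request:
send_rows:
  plan: "0.001 0 0 0 0 0 0.5;0.002 0 0 0 0 0 0.5;0.002 0.002 0 0 0 0 0.5;0.002 0.005 0 0 0 0 0.5;0.002 0.007 0 0 0 0 0.5;0.002 0.009 0 0 0 0 0.5;0.002 0.009 0 0 0 0 0.5;0.002 0.009 0 0 0 0 0.5"
  force: 12

```text
clock: 36.35
eef_pos: [601.8, -58.5, 59.7]
eef_rot: [-90.2, 69.5, 163.1]
wrist_force: [-10.5, 2.7, 10.4]
width: 59.7
```

Run:
```python
from h import *
a=inS(33);print(a, S.T@a[2])
```

```text
(array([51.4, -1. , 24.4]), array([[ 0.008, -1.   , -0.002],
       [-0.001, -0.002,  1.   ],
       [-1.   , -0.008, -0.001]]), array([-10.5,   2.7,  10.4]), 59.7) [13.74164841  0.45007122  6.05512467]
```

Request:
send_rows:
  plan: "0 -0.001 0 0 0 0 0.5;0 -0.002 0 0 0 0 0.9;0 -0.002 0 0 0 0 0.9;0 -0.002 0 0 0 0 0.9;0 -0.002 0 0 0 0 0.9;0 -0.002 0 0 0 0 0.9;-0.006 -0.002 0 0 0 0 0.9;-0.015 -0.002 0 0 0 0 0.9"

```text
clock: 37.02
eef_pos: [607.2, -60.4, 72.6]
eef_rot: [-90.2, 69.8, 163.1]
wrist_force: [0.3, -0.4, 0.1]
width: 82.4
```

Request:
send_rows:
  plan: "-0.02 0 0 0 0 0 1;-0.045 0 0 0 0 0 1;-0.075 0 0 0 0 0 1;-0.09 -0.01 -0.025 0 0 0 1;-0.09 -0.02 -0.055 0 0 0 1;-0.09 -0.03 -0.085 0 0 0 1;-0.09 -0.045 -0.12 0 0 0 1;-0.09 -0.06 -0.155 0 0 0 1"

```text
clock: 37.68
eef_pos: [628.1, 96.2, 179.3]
eef_rot: [-90.2, 70.0, 163.0]
wrist_force: [0.5, 0.1, 0.1]
width: 92.2
```

Run:
```python
from h import *
p,R0,o=now();print(p,o["width"])
t=camera("top");s=camera("side")
cv2.imwrite("pics/d4.png",cv2.resize(np.vstack([topdown(t,30),topdown(s,30)]),(500,600))[:,:,::-1])
for c in(t,s):
    W=cloud(c).reshape(-1,3);q=(W-O)@S;m=(q[:,0]>5)&(q[:,0]<60)&(abs(q[:,1])<25)&(q[:,2]>-10)&(q[:,2]<60)
    print(len(q[m]),np.nanmedian(q[m],0))
    f=cv2.cvtColor(c["frame"],cv2.COLOR_RGB2HSV).astype(int);X=cloud(c)
    m=(f[...,0]<20)&(f[...,1]>150)&(np.hypot(X[...,0]-455,X[...,1]+211)<120)&(X[...,2]<30)
    vs,us=np.nonzero(m);r=cv2.minAreaRect(atz(c,np.stack([us,vs],1),12)[:,:2].astype(np.float32));print("cover",r,len(us))
    for q in search_frame(c,"cover")[:2]: print(q["p"],w(c,q["at"]))
    for q in search_frame(c,"carrier_1")[:4]: print(" car",q["p"],w(c,q["at"]))
```

```text
[628.12914639  96.20288898 179.26173721] 92.18397245602323
287 [32.78024507 -0.3386963  32.22506536]
cover ((455.6346435546875, -210.34690856933594), (98.18194580078125, 58.02452087402344), 4.2808074951171875) 528
0.9 [ 455.75932824 -209.94499389   21.41437973]
 car 0.59 [618.27627179 -65.19817833  97.04673026]
78 [29.77372166  4.17397858 27.84040088]
cover ((320.4904479980469, -233.6909942626953), (362.7825012207031, 62.51232147216797), 10.44105339050293) 514
0.7 [ 446.58892426 -214.16385197    6.97518696]
 car 0.55 [606.74659189 -70.34518596  93.23973821]
 car 0.49 [574.71375173 -86.8564875   88.84382282]
```

View pics/d4.png

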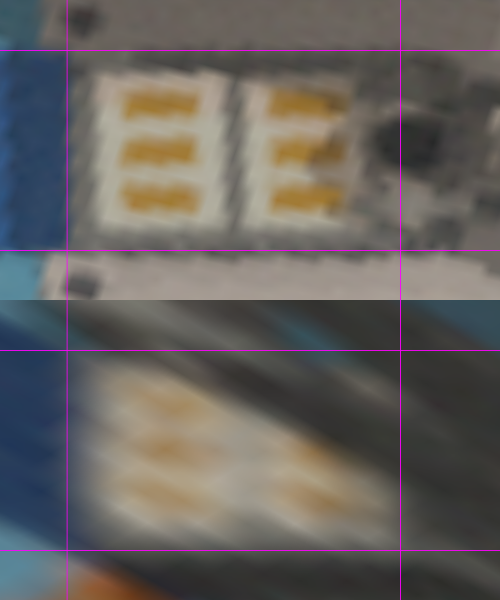

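Three carriers are stacked (top z≈30) and square, and the cover has not moved: (455.5,−210.5), yaw 4.2°. No carriers are left on the bench. Now the cover.

Run:
```python
from h import *
p,R0,o=now()
Rt=tool(DOWN,jaw(4.2),R0);C=[455.4,-210.7]
chain([([650,-60,230],R0,1,1),([610,-170,220],R0,1,1),([*C,80],Rt,1,1),([*C,45],Rt,1,2),([*C,45],Rt,1,2)],v=38,wv=6.5)
```

```text
-0.008 0.009 0.028 0 0 0 1;-0.015 0.017 0.056 0 0 0 1;-0.023 0.026 0.085 0 0 0 1;-0.03 0.035 0.113 0 0 0 1;-0.038 0.044 0.141 0 0 0 1;-0.035 0.043 0.17 0 0 0 1;-0.032 0.042 0.2 0 0 0 1;-0.029 0.042 0.229 0 0 0 1
0.003 -0.001 0.029 0 0 0 1;0.033 -0.012 0.043 -3.5 -0.6 3.3 1;0.062 -0.023 0.058 -6.9 -1.2 6.6 1;0.091 -0.035 0.072 -10.4 -1.9 9.9 1;0.121 -0.046 0.086 -13.9 -2.5 13.2 1;0.15 -0.058 0.099 -17.3 -3.1 16.5 1;0.179 -0.069 0.113 -20.8 -3.7 19.8 1;0.196 -0.063 0.113 -20.8 -3.7 19.8 1
0.018 0 0 0 0 0 1;0.018 0 0 0 0 0 1;0.018 0 0 0 0 0 1;0.018 0 0 0 0 0 1;0.018 0 0 0 0 0 1;0.018 0 0 0 0 0 1;0.018 0 0 0 0 0 1;0.018 0 0 0 0 0 1
```

Request:
send_rows:
  plan: "-0.008 0.009 0.028 0 0 0 1;-0.015 0.017 0.056 0 0 0 1;-0.023 0.026 0.085 0 0 0 1;-0.03 0.035 0.113 0 0 0 1;-0.038 0.044 0.141 0 0 0 1;-0.035 0.043 0.17 0 0 0 1;-0.032 0.042 0.2 0 0 0 1;-0.029 0.042 0.229 0 0 0 1"

```text
clock: 38.65
eef_pos: [608.2, -141.8, 190.5]
eef_rot: [-90.1, 69.9, 163.0]
wrist_force: [-0.1, -0.2, -0.2]
width: 91.7
```

Request:
send_rows:
  plan: "0.003 -0.001 0.029 0 0 0 1;0.033 -0.012 0.043 -3.5 -0.6 3.3 1;0.062 -0.023 0.058 -6.9 -1.2 6.6 1;0.091 -0.035 0.072 -10.4 -1.9 9.9 1;0.121 -0.046 0.086 -13.9 -2.5 13.2 1;0.15 -0.058 0.099 -17.3 -3.1 16.5 1;0.179 -0.069 0.113 -20.8 -3.7 19.8 1;0.179 -0.069 0.113 -20.8 -3.7 19.8 1"

```text
clock: 39.32
eef_pos: [442.6, -206.2, 40.2]
eef_rot: [-128.2, 88.9, 146.0]
wrist_force: [-1.2, 0.3, -1.4]
width: 91.2
```

Run:
```python
from h import *
p,R0,o=now();print(p)
c=camera("side")
for q in search_frame(c,"cover")[:2]: print(q["p"],w(c,q["at"]))
Rt=tool(DOWN,jaw(4.2),R0);C=[455.4,-210.7]
chain([([*C,6],Rt,1,6),([*C,6],Rt,1,2)],v=16)
```

```text
[ 442.6065399  -206.21898693   40.22592831]
0.62 [ 444.97281162 -209.53906567    6.73119606]
0.012 0 0 0 0 0 1;0.024 0.001 0 -0.1 -0.1 0.1 1;0.036 0.001 0 -0.1 -0.1 0.1 1;0.048 0.002 0 -0.1 -0.1 0.2 1;0.06 0.002 0 -0.2 -0.2 0.2 1;0.073 0.003 0 -0.2 -0.2 0.2 1;0.073 0.003 0 -0.2 -0.2 0.2 1;0.073 0.003 0 -0.2 -0.2 0.2 1
```

Request:
send_rows:
  plan: "0.012 0.001 0 0 0 0 1;0.024 0.002 0 0 0 0.1 1;0.036 0.003 0 -0.1 -0.1 0.2 1;0.048 0.003 0 -0.2 -0.2 0.2 1;0.06 0.003 0 -0.2 -0.2 0.2 1;0.066 0.003 0 -0.2 -0.2 0.2 1;0.066 0.003 0 -0.2 -0.2 0.2 1;0.066 0.003 0 -0.2 -0.2 0.2 1"
  force: 25

```text
clock: 40.08
eef_pos: [459.8, -210.6, -19.4]
eef_rot: [47.6, 89.7, -37.9]
wrist_force: [0.2, 0.9, -0.1]
width: 91.8
```

Run:
```python
from h import *
p,R0,o=now();print(p,R0[:,2],o["wrist_force"],o["width"])
Rt=tool(DOWN,jaw(4.2),R0);C=[455.4,-210.7]
chain([([*C,6],Rt,1,2),([*C,6],Rt,.5,6)],v=16)
```

```text
[ 459.80895226 -210.60717045  -19.35945516] [ 0.07744924 -0.99699104  0.00323792] [ 0.23878201  0.94343957 -0.08106613] 91.8177270546107
0.004 -0.002 0 0.1 0.1 -0.1 1;0.008 -0.004 0 0.2 0.2 -0.2 1;0.008 -0.004 0 0.2 0.2 -0.2 0.5;0.008 -0.004 0 0.2 0.2 -0.2 0.5;0.008 -0.004 0 0.2 0.2 -0.2 0.5;0.008 -0.004 0 0.2 0.2 -0.2 0.5;0.008 -0.004 0 0.2 0.2 -0.2 0.5;0.008 -0.004 0 0.2 0.2 -0.2 0.5
```

Request:
send_rows:
  plan: "0.004 -0.002 0 0 0 0 1;0.007 -0.004 0 0 0 -0.2 1;0.007 -0.004 0 0 0 -0.2 0.5;0.007 -0.004 0 0 0 -0.2 0.5;0.007 -0.004 0 0 0 -0.2 0.5;0.007 -0.004 0 0 0 -0.2 0.5;0.007 -0.004 0 0 0 -0.2 0.5;0.007 -0.004 0 0 0 -0.2 0.5"

```text
clock: 40.75
eef_pos: [454.8, -210.1, -26.7]
eef_rot: [-16.6, 89.8, -102.1]
wrist_force: [-0.2, 0.5, 1.7]
width: 59.8
```

Request:
send_rows:
  plan: "0 0 0 0 0 0 0.5;0 0 0 0 0 0 0.5;0 0 0 0 0 0 0.5;0 0 0 0 0 0 0.5;0 0 0 0 0 0 0.5;0 0 0 0 0 0 0.5;0 0 0 0 0 0 0.5;0 0 0 0 0 0 0.5"

```text
clock: 41.42
eef_pos: [454.7, -210.1, -26.7]
eef_rot: [-17.5, 89.9, -103.1]
wrist_force: [-0.5, 1.4, 4.2]
width: 59.5
```

Run:
```python
from h import *
p,R0,o=now();print(p,o["wrist_force"],o["width"])
Rt=tool(DOWN,sy,R0);Rs=tool(-sz,sy,R0)
chain([([460,-212,110],R0,.5,1),([610,-200,220],Rt,.5,1),(sh([57,0,110]),Rs,.5,6),(sh([57,0,110]),Rs,.5,3)],v=29,wv=5.5)
```

```text
[ 454.74124751 -210.05536098  -26.69400323] [-0.52783994  1.35715239  4.17906006] 59.48914305679864
-0.026 0.001 0.001 0 0 0 0.5;-0.052 0.002 0.001 0 0 0 0.5;-0.078 0.004 0.002 0 0 0 0.5;-0.104 0.005 0.003 0 0 0 0.5;-0.119 0.026 0.003 3 0 0 0.5;-0.135 0.048 0.003 6.1 0 0 0.5;-0.151 0.069 0.003 9.1 0.1 0 0.5;-0.167 0.091 0.003 12.2 0.1 0 0.5
-0.016 0.021 -0.005 3 0 0 0.5;-0.031 0.042 -0.009 6.1 0 0 0.5;-0.047 0.063 -0.014 9.1 0.1 0 0.5;-0.039 0.062 -0.036 9.1 0.3 -3.3 0.5;-0.032 0.062 -0.058 9.1 0.6 -6.7 0.5;-0.024 0.061 -0.081 9.1 0.9 -10 0.5;-0.017 0.061 -0.103 9.1 1.1 -13.3 0.5;-0.009 0.06 -0.126 9 1.4 -16.7 0.5
0.008 -0.002 -0.022 0 0 -3.3 0.5;0.008 -0.002 -0.022 0 0 -3.3 0.5;0.008 -0.002 -0.022 0 0 -3.3 0.5;0.008 -0.002 -0.022 0 0 -3.3 0.5;0.008 -0.002 -0.022 0 0 -3.3 0.5;0.008 -0.002 -0.022 0 0 -3.3 0.5;0.008 -0.002 -0.022 0 0 -3.3 0.5;0.008 -0.002 -0.022 0 0 -3.3 0.5
```

Request:
send_rows:
  plan: "-0.026 0.001 0.001 0 0 0 0.5;-0.052 0.002 0.001 0 0 0 0.5;-0.078 0.004 0.002 0 0 0 0.5;-0.104 0.005 0.003 0 0 0 0.5;-0.119 0.026 0.003 3 0 0 0.5;-0.135 0.048 0.003 6.1 0 0 0.5;-0.151 0.069 0.003 9.1 0 0 0.5;-0.167 0.091 0.003 12.2 0 0 0.5"

```text
clock: 42.08
eef_pos: [546.1, -205.3, 140.3]
eef_rot: [-33.3, 89.8, -131.2]
wrist_force: [0.1, -0.6, -2.1]
width: 59.6
```

Request:
send_rows:
  plan: "-0.016 0.021 -0.005 3 0 0 0.5;-0.031 0.042 -0.009 6.1 0 0 0.5;-0.047 0.063 -0.014 9.1 0 0 0.5;-0.039 0.062 -0.036 9.1 0.3 -3.3 0.5;-0.032 0.062 -0.058 9.1 0.6 -6.7 0.5;-0.024 0.061 -0.081 9.1 0.9 -10 0.5;-0.017 0.061 -0.103 9.1 1.1 -13.3 0.5;-0.009 0.06 -0.126 9 1.4 -16.7 0.5"

```text
clock: 42.75
eef_pos: [622.1, -87.9, 147.7]
eef_rot: [-89.6, 73.1, 163.6]
wrist_force: [0.0, 0.0, -1.9]
width: 60.0
```

Request:
send_rows:
  plan: "0.008 -0.002 -0.022 0 0 -3.3 0.5;0.008 -0.002 -0.022 0 0 -3.3 0.5;0.008 -0.002 -0.022 0 0 -3.3 0.5;0.008 -0.002 -0.022 0 0 -3.3 0.5;0.008 -0.002 -0.022 0 0 -3.3 0.5;0.008 -0.002 -0.022 0 0 -3.3 0.5;0.008 -0.002 -0.022 0 0 -3.3 0.5;0.008 -0.002 -0.022 0 0 -3.3 0.5"

```text
clock: 43.42
eef_pos: [624.5, -67.1, 142.4]
eef_rot: [-89.8, 70.0, 163.3]
wrist_force: [-0.4, 0.6, -1.3]
width: 59.5
```

Run:
```python
from h import *
p,R0,o=now();print(inS(33))
Rs=tool(-sz,sy,R0)
chain([(sh([57,0,50]),Rs,.5,5),(sh([57,0,38]),Rs,.5,3),(sh([57,0,36]),Rs,.5,2),(sh([48,0,35.5]),Rs,.5,4),(sh([48,0,35.5]),Rs,.5,2)],v=16)
c=camera("side");cv2.imwrite("pics/e1.png",cv2.resize(c["frame"][90:210,200:340],(700,600))[:,:,::-1])
```

```text
(array([ 57.4,   0.7, 110.4]), array([[-0.002, -1.   ,  0.001],
       [ 0.001,  0.001,  1.   ],
       [-1.   ,  0.002,  0.001]]), array([-0.4,  0.6, -1.3]), 59.5)
0.012 0 0 0 0 0 0.5;0.024 0 0 0 0 0 0.5;0.036 0 0 0 0 -0.1 0.5;0.048 0 -0.001 -0.1 0 -0.1 0.5;0.06 0 -0.001 -0.1 0 -0.1 0.5;0.064 0 -0.001 -0.1 0 -0.1 0.5;0.068 0 -0.001 -0.1 0 -0.1 0.5;0.072 0 -0.001 -0.1 0 -0.1 0.5
0.001 0 0 0 0 0 0.5;0.002 0 0 0 0 0 0.5;0.002 0.002 0 0 0 0 0.5;0.002 0.005 0 0 0 0 0.5;0.002 0.007 0 0 0 0 0.5;0.002 0.009 0 0 0 0 0.5;0.002 0.009 0 0 0 0 0.5;0.002 0.009 0 0 0 0 0.5
```

Request:
send_rows:
  plan: "0.012 0 0 0 0 0 0.5;0.024 0 0 0 0 0 0.5;0.036 0 0 0 0 -0.1 0.5;0.048 0 -0.001 0 0 -0.1 0.5;0.06 0 -0.001 0 0 -0.1 0.5;0.064 0 -0.001 0 0 -0.1 0.5;0.068 0 -0.001 0 0 -0.1 0.5;0.072 0 -0.001 0 0 -0.1 0.5"

```text
clock: 44.13
eef_pos: [601.5, -58.6, 74.3]
eef_rot: [-89.8, 69.9, 163.4]
wrist_force: [-0.4, -0.3, -1.2]
width: 59.5
```

Request:
send_rows:
  plan: "0.001 0 0 0 0 0 0.5;0.002 0 0 0 0 0 0.5;0.002 0.002 0 0 0 0 0.5;0.002 0.005 0 0 0 0 0.5;0.002 0.007 0 0 0 0 0.5;0.002 0.009 0 0 0 0 0.5;0.002 0.009 0 0 0 0 0.5;0.002 0.009 0 0 0 0 0.5"
  force: 12

```text
clock: 44.8
eef_pos: [605.8, -60.0, 70.6]
eef_rot: [-89.7, 69.4, 163.5]
wrist_force: [-11.9, 2.1, 8.8]
width: 59.8
```

Run:
```python
from h import *
a=inS(33);print(a, S.T@a[2])
```

```text
(array([51.2, -0.8, 36.1]), array([[ 0.009, -1.   ,  0.   ],
       [ 0.002,  0.   ,  1.   ],
       [-1.   , -0.009,  0.002]]), array([-11.9,   2.1,   8.8]), 59.8) [14.28909851  1.42910744  4.15202549]
```

Contact both ways again. Release, retreat up and clear to the left, then check.

Request:
send_rows:
  plan: "0 -0.001 0 0 0 0 0.5;0 -0.002 0 0 0 0 0.9;0 -0.002 0 0 0 0 0.9;0 -0.002 0 0 0 0 0.9;0 -0.002 0 0 0 0 0.9;0 -0.002 0 0 0 0 0.9;-0.006 -0.002 0 0 0 0 0.9;-0.015 -0.002 0 0 0 0 0.9"

```text
clock: 45.47
eef_pos: [611.4, -61.5, 83.6]
eef_rot: [-89.8, 69.8, 163.4]
wrist_force: [-0.1, 0.5, -0.2]
width: 82.6
```

Request:
send_rows:
  plan: "-0.02 0 0 0 0 0 0.7;-0.045 0 0 0 0 0 0.7;-0.075 0 0 0 0 0 0.7;-0.1 -0.01 -0.025 0 0 0 0.7;-0.12 -0.02 -0.055 0 0 0 0.7;-0.14 -0.03 -0.085 0 0 0 0.7;-0.16 -0.045 -0.12 0 0 0 0.7;-0.16 -0.06 -0.155 0 0 0 0.7"

```text
clock: 46.13
eef_pos: [656.9, 87.6, 259.0]
eef_rot: [-90.1, 70.3, 163.0]
wrist_force: [0.1, 0.2, 1.3]
width: 64.2
```

Run:
```python
from h import *
p,R0,o=now();print(p,R0.round(2),o["width"])
t=camera("top");s=camera("side")
a=cv2.resize(topdown(t,42),(500,300));b=cv2.resize(s["frame"][110:210,200:340],(500,357))[:300]
cv2.imwrite("pics/e2.png",np.vstack([a,b])[:,:,::-1])
for c in(t,s):
    X=cloud(c);W=X.reshape(-1,3);q=(W-O)@S;m=(q[:,0]>5)&(q[:,0]<60)&(abs(q[:,1])<25)&(q[:,2]>-10)&(q[:,2]<70)
    print(len(q[m]),np.nanmedian(q[m],0))
    f=cv2.cvtColor(c["frame"],cv2.COLOR_RGB2HSV).astype(int)
    red=(f[...,1]>150)&((f[...,0]<6)|(f[...,0]>174))&(np.hypot(X[...,0]-484,X[...,1]+24)<60)&(X[...,2]>150)
    print("ball",red.sum(),np.nanmedian(X[red],0))
print(ball(2.7))
```

```text
[656.91243195  87.62209494 259.02644692] [[-0.32  0.9  -0.29]
 [ 0.1  -0.27 -0.96]
 [-0.94 -0.34 -0.  ]] 64.17125930860074
295 [ 3.19921295e+01 -8.11800829e-03  4.39753471e+01]
ball 57 [481.76776364 -24.49612364 240.28843776]
73 [28.28629731  1.72604588 39.97292951]
ball 31 [473.60078186 -25.44981594 234.49779512]
[483.74905761 -23.86434692 228.44715987]
```

View pics/e2.png

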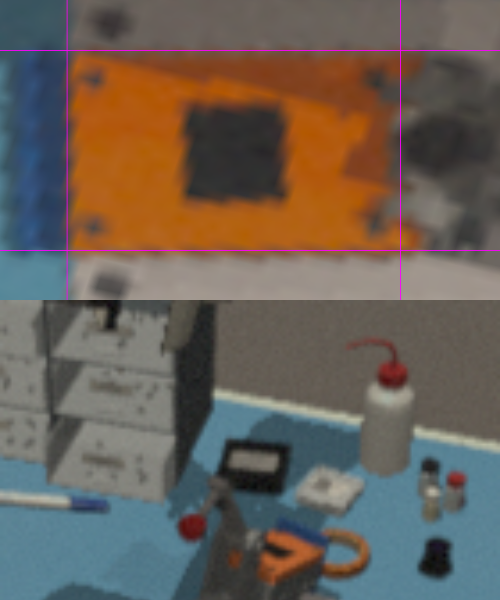

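The cover is square, centred and flush, top at z≈42, and the arm is still open with the ball at the modelled 2.7 rad position. Next I fetch the ball.

```bash
sed -i 's/def chain(wps,v=33.,wv=6.0):/def chain(wps,v=33.,wv=6.0,k=33):/; s/p,R0,o=now(); k=33$/p,R0,o=now()/' h.py; grep -n "k=33" h.py
python3 - <<'E'
from h import *
p,R0,o=now()
t=np.radians(42);a=np.cos(t)*DOWN+np.sin(t)*d
Rt=tool(a,sy,R0);b=ball(2.69)
chain([([540,110,330],R0,.7,1),(b-a*130,Rt,.7,1),(b-a*60,Rt,.7,1),(b-a*60,Rt,.7,2)],v=34,wv=6,k=45)
E
```

```text
51:def chain(wps,v=33.,wv=6.0,k=33):
0.004 -0.033 0.004 0 0 0 0.7;0.008 -0.067 0.008 0 0 0 0.7;0.012 -0.1 0.013 0 0 0 0.7;0.016 -0.133 0.017 0 0 0 0.7;0.019 -0.137 0.03 0 0 5.6 0.7;0.022 -0.142 0.043 0.1 0 11.2 0.7;0.025 -0.146 0.056 0.1 -0.1 16.9 0.7;0.027 -0.151 0.069 0.2 -0.1 22.5 0.7
0 -0.005 0.013 0 0 5.6 0.7;-0.001 -0.01 0.026 0.1 0 11.2 0.7;-0.002 -0.015 0.039 0.1 -0.1 16.9 0.7;-0.004 -0.02 0.052 0.2 -0.1 22.5 0.7;-0.006 -0.025 0.066 0.2 -0.1 28.1 0.7;-0.008 -0.031 0.079 0.2 -0.1 33.7 0.7;-0.011 -0.037 0.092 0.3 -0.1 39.4 0.7;0.007 -0.022 0.092 0.3 -0.1 39.4 0.7
0.023 0 0 0 0 0 0.7;0.047 0 0 0 0 0 0.7;0.047 0 0 0 0 0 0.7;0.047 0 0 0 0 0 0.7;0.047 0 0 0 0 0 0.7;0.047 0 0 0 0 0 0.7;0.047 0 0 0 0 0 0.7;0.047 0 0 0 0 0 0.7
```

Request:
send_rows:
  plan: "0.004 -0.033 0.004 0 0 0 0.7;0.008 -0.067 0.008 0 0 0 0.7;0.012 -0.1 0.013 0 0 0 0.7;0.016 -0.133 0.017 0 0 0 0.7;0.019 -0.137 0.03 0 0 5.6 0.7;0.022 -0.142 0.043 0 0 11.2 0.7;0.025 -0.146 0.056 0 -0.1 16.9 0.7;0.027 -0.151 0.069 0.2 -0.1 22.5 0.7"
  force: 10

```text
clock: 46.9
eef_pos: [490.6, 64.0, 282.2]
eef_rot: [85.8, 87.3, -21.2]
wrist_force: [-0.5, -0.5, 0.8]
width: 63.9
```

Request:
send_rows:
  plan: "0 -0.005 0.013 0 0 5.6 0.7;-0.001 -0.01 0.026 0.1 0 11.2 0.7;-0.002 -0.015 0.039 0.1 -0.1 16.9 0.7;-0.004 -0.02 0.052 0.2 -0.1 22.5 0.7;-0.006 -0.025 0.066 0.2 -0.1 28.1 0.7;-0.008 -0.031 0.079 0.2 -0.1 33.7 0.7;-0.011 -0.037 0.092 0.3 -0.1 39.4 0.7;-0.011 -0.037 0.092 0.3 -0.1 39.4 0.7"

```text
clock: 47.57
eef_pos: [422.1, -12.5, 286.8]
eef_rot: [89.5, 48.4, -17.7]
wrist_force: [-0.7, -0.6, -1.5]
width: 64.1
```

Request:
send_rows:
  plan: "0 0 0 0 0 0 0.7;0 0 0 0 0 0 0.7;0 0 0 0 0 0 0.7;0 0 0 0 0 0 0.7;0 0 0 0 0 0 0.7;0 0 0 0 0 0 0.7;0 0 0 0 0 0 0.7;0 0 0 0 0 0 0.7"

```text
clock: 48.23
eef_pos: [428.4, -12.0, 290.9]
eef_rot: [89.7, 48.3, -17.5]
wrist_force: [0.1, 0.1, 0.5]
width: 64.2
```

Run:
```python
from h import *
p,R0,o=now();print(p,o["qpos"].round(1),o["width"])
t=np.radians(42);a=np.cos(t)*DOWN+np.sin(t)*d
Rt=tool(a,sy,R0);b=ball(2.69)
print((p-45*R0[:,0]-b).round(1), "tool comps",(R0.T@(b-(p-45*R0[:,0]))).round(1),"dist along a")
chain([(b-a*40,Rt,.7,4),(b,Rt,.7,6),(b,Rt,.7,2),(b,Rt,.1,4)],v=34,wv=6,k=45)
```

```text
[428.3698616  -12.00327129 290.89856109] [ -5.3 -16.8 124.2 -15.2  32.4 111.8] 64.17606912725867
[-84.6  21.1  95.3] tool comps [129.    1.5  -5.3] dist along a
0.022 0 -0.001 -0.1 0.1 0.1 0.7;0.044 0.001 -0.003 -0.1 0.2 0.1 0.7;0.067 0.001 -0.004 -0.2 0.3 0.2 0.7;0.089 0.002 -0.005 -0.2 0.5 0.3 0.7;0.096 0.002 -0.005 -0.2 0.5 0.3 0.7;0.102 0.002 -0.005 -0.2 0.5 0.3 0.7;0.109 0.002 -0.006 -0.2 0.5 0.3 0.7;0.116 0.002 -0.006 -0.2 0.5 0.3 0.7
0.007 0 0 0 0 0 0.7;0.013 0 0 0 0 0 0.7;0.013 0 0 0 0 0 0.7;0.013 0 0 0 0 0 0.7;0.013 0 0 0 0 0 0.1;0.013 0 0 0 0 0 0.1;0.013 0 0 0 0 0 0.1;0.013 0 0 0 0 0 0.1
```

Request:
send_rows:
  plan: "0.022 0 -0.001 0 0.1 0.1 0.7;0.044 0.001 -0.003 0 0.2 0.1 0.7;0.067 0.001 -0.004 -0.2 0.3 0.2 0.7;0.089 0.002 -0.005 -0.2 0.5 0.3 0.7;0.096 0.002 -0.005 -0.2 0.5 0.3 0.7;0.102 0.002 -0.005 -0.2 0.5 0.3 0.7;0.109 0.002 -0.006 -0.2 0.5 0.3 0.7;0.116 0.002 -0.006 -0.2 0.5 0.3 0.7"

```text
clock: 48.9
eef_pos: [505.5, -26.0, 216.6]
eef_rot: [89.6, 48.6, -17.4]
wrist_force: [-0.5, -1.2, 0.1]
width: 64.4
```

Run:
```python
from h import *
camera("side")
p,R0,o=now();print(p,o["wrist_force"])
t=np.radians(42);a=np.cos(t)*DOWN+np.sin(t)*d
Rt=tool(a,sy,R0);b=ball(2.69)
print("tool comps",(R0.T@(b-(p-45*R0[:,0]))).round(1))
chain([(b,Rt,.7,2),(b,Rt,.7,2),(b,Rt,.1,4)],v=34,wv=6,k=45)
c=camera("side");cv2.imwrite("pics/f1.png",cv2.resize(c["frame"][100:200,190:310],(700,583))[:,:,::-1])
```

```text
[506.14710759 -26.07366646 216.47454333] [-0.31073826  0.21884715 -0.56301105]
tool comps [21.3 -7.6  4.5]
0.011 -0.004 0.002 0 0.2 0.3 0.7;0.021 -0.007 0.004 -0.1 0.4 0.6 0.7;0.021 -0.007 0.004 -0.1 0.4 0.6 0.7;0.021 -0.007 0.004 -0.1 0.4 0.6 0.7;0.021 -0.007 0.004 -0.1 0.4 0.6 0.1;0.021 -0.007 0.004 -0.1 0.4 0.6 0.1;0.021 -0.007 0.004 -0.1 0.4 0.6 0.1;0.021 -0.007 0.004 -0.1 0.4 0.6 0.1
```

View pics/f1.png

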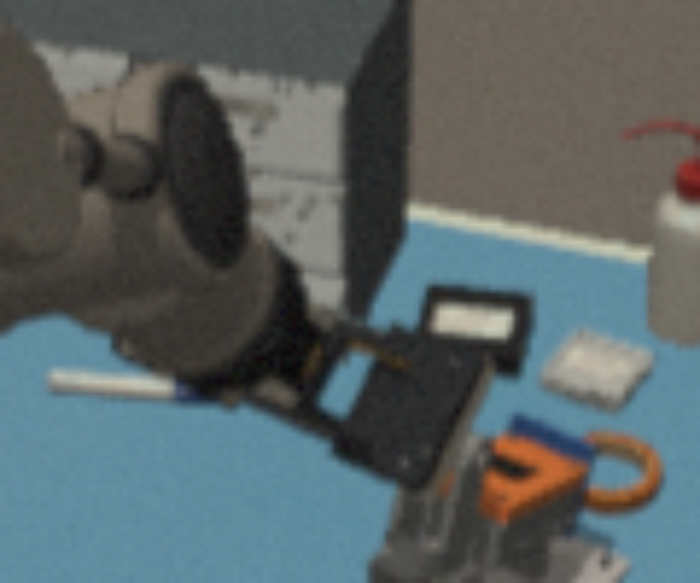

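Request:
send_rows:
  plan: "0.004 -0.007 0.004 0 0.2 0.3 0.7;0.008 -0.007 0.004 0 0.4 0.6 0.7;0.012 -0.007 0.004 0 0.4 0.6 0.7;0.016 -0.007 0.004 0 0.4 0.6 0.7;0.02 -0.007 0.004 0 0.4 0.6 0.7;0.02 -0.007 0.004 0 0.4 0.6 0.7;0.02 -0.007 0.004 0 0.4 0.6 0.7;0.02 -0.007 0.004 0 0.4 0.6 0.7"

```text
clock: 49.67
eef_pos: [511.3, -26.6, 209.8]
eef_rot: [89.2, 49.1, -17.9]
wrist_force: [0.8, -0.1, 0.5]
width: 64.1
```

Run:
```python
from h import *
camera("side")
p,R0,o=now();print(p,o["wrist_force"],o["qpos"].round(1))
b=ball(2.69)
print("tool comps",(R0.T@(b-(p-45*R0[:,0]))).round(1),(S.T@R0).round(2))
```

```text
[511.28074167 -26.60082372 209.88031368] [-0.24262206  0.57005517 -0.54040306] [ -6.5   0.6 124.6 -27.7  16.2 124.7]
tool comps [13.1 -7.4  5.8] [[-0.87 -0.49  0.01]
 [ 0.01  0.    1.  ]
 [-0.49  0.87  0.01]]
```

q5 sits at its 16.2° limit, so 42° of tilt is out of reach here. I'll back off and come in at 20°.

Run:
```python
from h import *
p,R0,o=now()
t=np.radians(18);a=np.cos(t)*DOWN+np.sin(t)*d
Rt=tool(a,sy,R0);b=ball(2.69);g=p-45*R0[:,0]
chain([(g-R0[:,0]*50,R0,.7,3),(b-a*75,Rt,.7,5),(b-a*75,Rt,.7,4),(b-a*30,Rt,.7,4)],v=34,wv=6,k=45)
```

```text
-0.017 0 0 0 0 0 0.7;-0.033 0 0 0 0 0 0.7;-0.05 0 0 0 0 0 0.7;-0.051 0.001 0.001 0 0.1 -4.6 0.7;-0.053 0.002 0.002 -0.1 0.3 -9.2 0.7;-0.055 0.002 0.004 -0.1 0.4 -13.7 0.7;-0.057 0.003 0.005 -0.2 0.6 -18.3 0.7;-0.06 0.004 0.006 -0.2 0.7 -22.9 0.7
0 0 0 0 0 0 0.7;0 0 0 0 0 0 0.7;0 0 0 0 0 0 0.7;0 0 0 0 0 0 0.7;0.011 0 0 0 0 0 0.7;0.023 0 0 0 0 0 0.7;0.034 0 0 0 0 0 0.7;0.045 0 0 0 0 0 0.7
```

Request:
send_rows:
  plan: "-0.017 0 0 0 0 0 0.7;-0.033 0 0 0 0 0 0.7;-0.055 0 0 0 0 0 0.7;-0.06 0.001 0.001 0 0.1 -4.6 0.7;-0.06 0.002 0.002 0 0.3 -9.2 0.7;-0.06 0.002 0.004 0 0.4 -13.7 0.7;-0.06 0.003 0.005 -0.2 0.6 -18.3 0.7;-0.06 0.004 0.006 -0.2 0.7 -22.9 0.7"

```text
clock: 50.38
eef_pos: [475.0, -21.0, 258.9]
eef_rot: [90.1, 72.1, -16.7]
wrist_force: [0.6, -0.4, -0.0]
width: 64.3
```

Request:
send_rows:
  plan: "0 0 0 0 0 0 0.7;0 0 0 0 0 0 0.7;0 0 0 0 0 0 0.7;0 0 0 0 0 0 0.7;0 0 0 0 0 0 0.7;0 0 0 0 0 0 0.7;0 0 0 0 0 0 0.7;0 0 0 0 0 0 0.7"

```text
clock: 51.05
eef_pos: [474.9, -20.9, 258.1]
eef_rot: [89.9, 72.0, -16.9]
wrist_force: [0.3, -0.6, 0.3]
width: 64.3
```

Run:
```python
from h import *
p,R0,o=now();print(p,o["qpos"].round(1))
t=np.radians(18);a=np.cos(t)*DOWN+np.sin(t)*d
Rt=tool(a,sy,R0);b=ball(2.69)
print("tool comps",(R0.T@(b-(p-45*R0[:,0]))).round(1))
chain([(b-a*45,Rt,.7,4),(b-a*30,Rt,.7,2),(b-a*30,Rt,.7,2)],v=34,wv=6,k=45)
```

```text
[474.91005886 -20.94265168 258.09186324] [-10.3   1.  103.7  -2.4  57.4  97.5]
tool comps [75.5  0.5  0.2]
0.008 0 0 0 0 0 0.7;0.015 0 0 0 0 0 0.7;0.023 0 0 0 0 0 0.7;0.031 0.001 0 0 0 0 0.7;0.038 0.001 0 0 0 0 0.7;0.046 0.001 0 0 0 0 0.7;0.046 0.001 0 0 0 0 0.7;0.046 0.001 0 0 0 0 0.7
```

Request:
send_rows:
  plan: "0.01 0 0 0 0 0 0.7;0.02 0 0 0 0 0 0.7;0.03 0 0 0 0 0 0.7;0.04 0 0 0 0 0 0.7;0.05 0 0 0 0 0 0.7;0.06 0 0 0 0 0 0.7;0.068 0 0 0 0 0 0.7;0.074 0 0 0 0 0 0.7"

```text
clock: 51.72
eef_pos: [496.9, -27.8, 186.9]
eef_rot: [89.9, 72.0, -16.9]
wrist_force: [0.7, 0.5, -0.7]
width: 64.0
```

Request:
send_rows:
  plan: "0 0 0 0 0 0 0.1;0 0 0 0 0 0 0.1;0 0 0 0 0 0 0.1;0 0 0 0 0 0 0.1;0 0 0 0 0 0 0.1;0 0 0 0 0 0 0.1;0 0 0 0 0 0 0.1;0 0 0 0 0 0 0.1"
  force: 12

```text
clock: 52.38
eef_pos: [497.3, -26.9, 188.0]
eef_rot: [90.3, 72.0, -16.6]
wrist_force: [1.7, 5.5, 0.4]
width: 24.5
```

Request:
send_rows:
  plan: "0 0 0 0 0 0 0.1;0 0 0 0 0 0 0.1;0 0 0 0 0 0 0.1;0 0 0 0 0 0 0.1;0 0 0 0 0 0 0.1;0 0 0 0 0 0 0.1;0 0 0 0 0 0 0.1;0 0 0 0 0 0 0.1"

```text
clock: 53.05
eef_pos: [497.4, -26.9, 188.0]
eef_rot: [90.2, 72.0, -16.6]
wrist_force: [0.4, 4.7, 0.7]
width: 24.8
```

```bash
cat >> h.py <<'E'
def arc(k,th1,n,t1,v=0):
    """from present grasp to theta th1, tool tilt t1 (deg), n rows"""
    p,R0,o=now(); g=p-k*R0[:,0]
    ths=np.linspace(0,2.8,561); e=[np.linalg.norm(g-ball(t)) for t in ths]; th0=ths[np.argmin(e)]; off=g-ball(th0)
    t0=np.degrees(np.arctan2(R0[:,0]@d,-R0[2,0]))
    print("th0",th0,"err",off.round(1),"tilt",t0,"F",o["wrist_force"].round(1),"w",o["width"])
    P0,B=p,R0; out=[]
    for i in range(1,n+1):
        th=th0+(th1-th0)*i/n; t=np.radians(t0+(t1-t0)*i/n)
        Rt=tool(np.cos(t)*DOWN+np.sin(t)*d,sy,R0); P=ball(th)+off*(1-i/n)+k*Rt[:,0]
        out.append(" ".join(f"{a:.4g}" for a in [*(np.round(B.T@(P-P0)/1000,4)+0.),*(np.round(R.from_matrix(B.T@Rt).as_rotvec(degrees=True),1)+0.),.1]))
        if i%8==0: print(";".join(out)); out=[];P0,B=P,Rt
E
python3 - <<'E'
from h import *
arc(45,1.35,16,10)
E
```

```text
th0 2.68 err [-1.   1.3  0.8] tilt 18.048095866361137 F [0.4 4.7 0.7] w 24.83934060770873
-0.004 0.007 0.0001 0 -0.1 -0.5 0.1;-0.0074 0.0142 0.0002 0 -0.1 -1 0.1;-0.0102 0.0218 0.0002 0 -0.1 -1.5 0.1;-0.0123 0.0295 0.0003 0 -0.1 -2 0.1;-0.0137 0.0374 0.0003 0 -0.1 -2.5 0.1;-0.0145 0.0454 0.0004 0 -0.1 -3 0.1;-0.0146 0.0534 0.0004 0 -0.1 -3.5 0.1;-0.0139 0.0614 0.0005 0 -0.1 -4 0.1
0.0008 0.008 0.0001 0 0 -0.5 0.1;0.0022 0.0159 0.0001 0 0 -1 0.1;0.0043 0.0237 0.0002 0 0 -1.5 0.1;0.0071 0.0313 0.0002 0 0 -2 0.1;0.0105 0.0386 0.0003 0 0 -2.5 0.1;0.0146 0.0456 0.0004 0 0 -3 0.1;0.0192 0.0523 0.0004 0 0 -3.5 0.1;0.0244 0.0585 0.0005 0 0 -4 0.1
```

The ball is gripped (24.8 mm) at θ≈2.68. Swinging it back gently.

Request:
send_rows:
  plan: "-0.004 0.007 0 0 0 -0.5 0.1;-0.0074 0.0142 0 0 0 -1 0.1;-0.0102 0.0218 0 0 0 -1.5 0.1;-0.0123 0.0295 0 0 0 -2 0.1;-0.0137 0.0374 0 0 0 -2.5 0.1;-0.0145 0.0454 0 0 0 -3 0.1;-0.0146 0.0534 0 0 0 -3.5 0.1;-0.0139 0.0614 0 0 0 -4 0.1"

```text
clock: 53.72
eef_pos: [550.2, -42.9, 222.3]
eef_rot: [90.3, 75.8, -16.5]
wrist_force: [-1.4, 3.3, 9.5]
width: 25.0
```

Run:
```python
from h import *
arc(45,0.75,16,0)
```

```text
th0 2.005 err [-0.4  1.1  2.1] tilt 14.21876497135799 F [-1.4  3.3  9.5] w 24.983060717827954
0.0009 0.0072 0.0001 0 -0.1 -0.9 0.1;0.0023 0.0142 0.0002 0 -0.1 -1.8 0.1;0.0044 0.0212 0.0002 0 -0.1 -2.7 0.1;0.0071 0.028 0.0003 0 -0.1 -3.6 0.1;0.0103 0.0345 0.0004 0 -0.1 -4.4 0.1;0.014 0.0408 0.0004 0 -0.1 -5.3 0.1;0.0183 0.0468 0.0005 0 -0.1 -6.2 0.1;0.0231 0.0524 0.0006 0 -0.1 -7.1 0.1
0.0046 0.0059 0.0001 0 0 -0.9 0.1;0.0096 0.0113 0.0001 0 0 -1.8 0.1;0.0151 0.0164 0.0002 0 0 -2.7 0.1;0.0211 0.0211 0.0002 0 0 -3.6 0.1;0.0274 0.0252 0.0003 0 0 -4.4 0.1;0.0341 0.0289 0.0004 0 0 -5.3 0.1;0.041 0.032 0.0004 0 0 -6.2 0.1;0.0483 0.0346 0.0005 0 0 -7.1 0.1
```

Request:
send_rows:
  plan: "0.0009 0.0072 0 0 0 -0.9 0.1;0.0023 0.0142 0 0 0 -1.8 0.1;0.0044 0.0212 0 0 0 -2.7 0.1;0.0071 0.028 0 0 0 -3.6 0.1;0.0103 0.0345 0 0 0 -4.4 0.1;0.014 0.0408 0 0 0 -5.3 0.1;0.0183 0.0468 0 0 0 -6.2 0.1;0.0231 0.0524 0 0 0 -7.1 0.1"

```text
clock: 54.38
eef_pos: [606.5, -59.8, 213.3]
eef_rot: [90.7, 82.6, -16.1]
wrist_force: [6.7, 1.7, 7.9]
width: 24.6
```

Request:
send_rows:
  plan: "0.0046 0.0059 0 0 0 -0.9 0.1;0.0096 0.0113 0 0 0 -1.8 0.1;0.0151 0.0164 0 0 0 -2.7 0.1;0.0211 0.0211 0 0 0 -3.6 0.1;0.0274 0.0252 0 0 0 -4.4 0.1;0.0341 0.0289 0 0 0 -5.3 0.1;0.041 0.032 0 0 0 -6.2 0.1;0.0483 0.0346 0 0 0 -7.1 0.1"

```text
clock: 55.05
eef_pos: [645.4, -71.6, 168.2]
eef_rot: [104.9, 89.6, -1.9]
wrist_force: [10.2, 2.0, 2.3]
width: 24.6
```

Run:
```python
from h import *
arc(45,0.29,8,0)
```

```text
th0 0.73 err [1.6 0.5 0.9] tilt 0.3421406178877135 F [10.2  2.   2.3] w 24.629495612028236
0.0051 0.0022 0.0002 0 -0.1 0 0.1;0.0103 0.0042 0.0003 0 -0.1 -0.1 0.1;0.0156 0.0059 0.0004 0 -0.1 -0.1 0.1;0.021 0.0072 0.0006 0 -0.1 -0.2 0.1;0.0265 0.0083 0.0007 0 -0.1 -0.2 0.1;0.032 0.0091 0.0008 0 -0.1 -0.3 0.1;0.0376 0.0096 0.0009 0 -0.1 -0.3 0.1;0.0432 0.0098 0.0011 0 -0.1 -0.3 0.1
```

Request:
send_rows:
  plan: "0.0051 0.0022 0 0 0 0 0.1;0.0103 0.0042 0 0 0 0 0.1;0.0156 0.0059 0 0 0 0 0.1;0.021 0.0072 0 0 0 0 0.1;0.0265 0.0083 0 0 0 0 0.1;0.032 0.0091 0 0 0 0 0.1;0.0376 0.0096 0 0 0 0 0.1;0.043 0.0096 0 0 0 0 0.1"

```text
clock: 55.72
eef_pos: [656.1, -74.8, 124.9]
eef_rot: [99.7, 89.4, -7.1]
wrist_force: [17.6, -1.4, -1.3]
width: 25.0
```

Request:
send_rows:
  plan: "0 0 0 0 0 0 0.1;0 0 0 0 0 0 0.1;0.002 0 0 0 0 0 0.1;0.002 0 0 0 0 0 0.6;0.002 0 0 0 0 0 0.6;0.002 0 0 0 0 0 0.6;0.002 0 0 0 0 0 0.6;0.002 0 0 0 0 0 0.6"

```text
clock: 56.38
eef_pos: [649.9, -74.1, 121.0]
eef_rot: [-83.4, 89.7, 169.8]
wrist_force: [-0.0, 0.5, -0.4]
width: 52.5
```

Request:
send_rows:
  plan: "0 0 0 0 0 0 0.6;0 0 0 0 0 0 0.6;-0.01 0 0 0 0 0 0.6;-0.025 0 0 0 0 0 0.6;-0.045 0 0 0 0 0 0.6;-0.065 0 0 0 0 0 0.6;-0.085 0 0 0 0 0 0.6;-0.105 0 0 0 0 0 0.6"

```text
clock: 57.05
eef_pos: [650.6, -74.1, 228.2]
eef_rot: [-84.1, 89.8, 169.1]
wrist_force: [-0.7, -0.0, 0.6]
width: 55.1
```

Request:
send_rows:
  plan: "-0.01 0 -0.04 0 0 0 0.6;-0.02 0 -0.08 0 0 0 0.6;-0.02 0 -0.12 0 0 0 0.6;-0.02 0 -0.16 0 0 0 0.6;-0.02 0 -0.2 0 0 0 0.6;-0.02 0 -0.23 0 0 0 0.6;-0.02 0 -0.23 0 0 0 0.6;-0.02 0 -0.23 0 0 0 0.6"

```text
clock: 57.72
eef_pos: [717.1, 148.2, 246.1]
eef_rot: [-82.5, 89.8, 170.8]
wrist_force: [1.0, -0.7, -1.1]
width: 54.9
```

Run:
```python
from h import *
p,R0,o=now();print(p,o["width"],o["clock"])
t=camera("top");s=camera("side")
a=cv2.resize(topdown(t,42),(500,300));b=cv2.resize(s["frame"][130:220,220:340],(500,375))[:300]
cv2.imwrite("pics/g1.png",np.vstack([a,b])[:,:,::-1])
for c in(t,s):
    X=cloud(c);f=cv2.cvtColor(c["frame"],cv2.COLOR_RGB2HSV).astype(int)
    red=(f[...,1]>150)&((f[...,0]<6)|(f[...,0]>174))&(np.hypot(X[...,0]-652,X[...,1]+74)<60)&(X[...,2]>110)
    print("ball",red.sum(),np.nanmedian(X[red],0))
print([ball(x).round(0) for x in (.2,.26,.32,.4)])
```

```text
[717.07686512 148.23208522 246.09580188] 54.9434839989168 57.7167
ball 57 [651.06656179 -75.67174666 178.74988754]
ball 29 [645.06253852 -75.63002299 173.22119642]
[array([655., -75., 161.]), array([655., -76., 167.]), array([655., -75., 173.]), array([654., -75., 181.])]
```

View pics/g1.png

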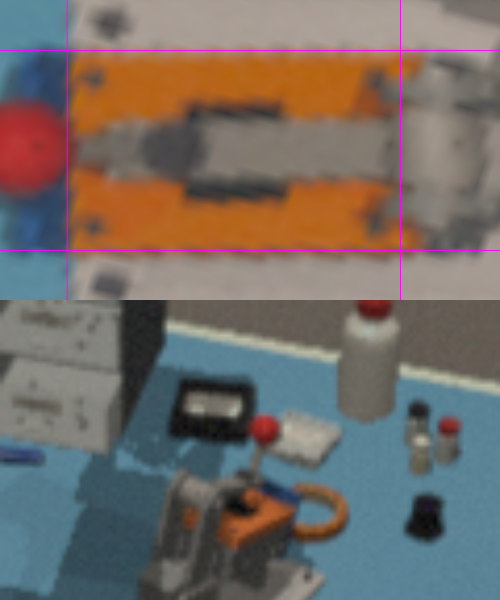

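The arm is down on the cover with the ball at z≈165, so θ≈0.25 (expected 0.26). The cover is still square and flush, and the robot is clear. Handing in.

```bash
python3 -c "
from workcell import *
print(sign_off())"
```

```text
the job is handed in; nothing more can be done
None
```

The loading stand is loaded and clamped, and the job was handed in at about 58 s. I opened the hold-down arm, stacked the three carriers present on the shelf, laid the orange plate on top, and swung the arm back down by its ball. No verdict was reported.

**Last checks**
- **Plates:** each carrier, seen just after it was placed, and the orange plate in the last view lie square on the shelf, centred and against the backstop within about 2 mm. Depth put the stack tops near 10, 20 and 30 mm, with the orange plate near 42 mm.
- **Arm:** the ball's height puts the arm at about 0.25 rad, against the expected 0.26 for three carriers. I inferred from this and the pictures that the foot rests on the plate; I did not measure its force.
- **Surroundings:** the gripper was clear of everything. The tape roll still shows in the last view, but I did not re-measure the marker, tape or cutters.

**What disagreed or went wrong**
- **Fingertip position:** the given fingertip length (8 mm ahead of the TCP) did not fit. Pictures and a bench touch put the tips about 28 mm behind the TCP. This caused one empty closing above the ball and one above the first carrier; neither moved anything I could see.
- **Force peak:** the wrist force reached 48 N at the end of opening the arm, so I released at once. The cause was not found; if the gripper's body was touching something then, it may have passed the 40 N contact limit.
- **Reach limit:** my first approach to the open ball, at 42° tilt, ran into a joint limit. I redid it at 18°.

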